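# Check a return spring on the bench tester and sort it

## Robot

A 7-joint arm with a two-finger parallel gripper is mounted at the origin on the work surface. World frame = base frame: x ahead of the robot, y to its left, z up, the work surface at z = 0. Lengths are in m, angles in rad, forces in N, time in s.
With the tool pointing down it reaches from about 0.425 to 1.025 m from the base axis. Payload 9.4 kg.
Tool frame: the origin (TCP) lies at the very end of the fingers, on their centre line; the grasp point (between the pads) lies 19 mm behind it; z points along the fingers, y is the direction in which the jaws open and shut (so a half turn about z gives the same grasp; the last joint's range is limited). The gripper opens to 93 mm and grips with 3 to 60 N. Pads are 15 mm wide; open, the fingers measure 128 mm over their backs; the gripper's body (75 mm by 188 mm) begins 65 mm behind the grasp point.
Start: joints at [1.117, 0.599, -0.003, 1.599, 0.002, 0.943, -0.08], TCP at [0.267, -0.674, 0.219] pointing down, gripper open.
Joint ranges: [-2.57, 2.57], [-0.35, 1.97], [-1.29, 1.29], [0.11, 2.56], [-1.05, 4.19], [0.11, 1.86], [-2.63, 2.63]. Speed limits (rad/s): [2.22, 2.22, 3.01, 3.01, 3.14, 3.14, 3.14].

## Interface

Orientations are given as a unit quaternion [x, y, z, w].
In Python, from bench import bot gives the robot as it stands. The module is installed in compiled form; this text tells all that it offers.
- The arm moves only by the tool send_rows, never from a script. Its arguments are lists of equal length, an entry for each row: "hand": the opening, from -1 (shut) to 1 (fully open); "slide": the shift along the tool's x, y, z in m, a list of three; "rotation": the turn, a rotation vector about the tool's x, y, z in rad, a list of three. In form: {"hand": [hand, ...], "slide": [[dx, dy, dz], ...], "rotation": [[rx, ry, rz], ...]}. A call has 1 to 10 rows; each row shifts and turns the pose as measured when the row begins, along the tool's axes as they then stand; what a row does not reach is not made up. A row lasts 1/12 s, in which the tool goes at most 41.7 mm and 7.16 degrees, less where a joint would pass 70% of its speed; a pose out of reach is approached as far as the arm can. A call is refused whole if a number of a shift passes 0.0417 or a number of a turn 0.125, either way. A call with a gripper value outside its range is refused whole. The fingers move at their own pace and stop on an object; the grip force is fixed at half the most. Time passes only in rows, so rows that do not move let the fingers close. It gives the time, the measured TCP pose, the force and the opening at its end, in the units of the state.
- bot.get_state(): the state, without advancing time (a new reading comes with each control period).
- bot.get_image(name): name is "scene" or "top" or "wrist"; returns the picture (420x560x3 uint8, red, green, blue); there is no depth.
- bot.get_calibration(name): a dict with "camera_matrix" (3x3 intrinsics, pixels), "R" (3x3) and "t" (3): a world point X has camera coordinates R X + t. Camera axes: x right, y down, z forward; pixel columns grow to the right and rows downward; lengths in m; the calibration is good to about 2 mm. A picture is of the moment at which its call begins: read the wrist's pose just before it. get_calibration takes no time and is no camera call; for the wrist camera it gives the pose at the moment of the call.
- bot.close_job(): hands the job in, once; it reports no verdict.
The state is a dict: "t": time; "joint_positions": joint angles; "joint_velocities": joint speeds; "joint_torque": joint torques, N m; "ee_pos": TCP position; "orientation": TCP orientation; "ft_force": force on the tool from outside, world axes, zero at the start; "moment": the same for the moment, N m; "width": finger opening in m.
Only numpy, scipy, OpenCV 4.12 (cv2) and the standard library are available. Lean on these libraries where they do the work, as an engineer would, in place of code of your own. Each camera call takes 0.05 s, during which the arm holds its last target.

## Task

Lift the brass weight off the spring tester's plate and put it on the cork mat, stand the spring from the green tray in the middle of the plate, swing the head over it and press the yellow knob down until the dial needle rests in the green band for about a second, without ever reaching the red. If under that load the pointer under the knob stays above the red mark, the spring is good and goes into the blue tray; if it sinks below the mark, it goes into the red tray. Finish with the spring standing upright in its tray and the head swung well aside again, and leave the grey stock tray and all the other things alone.

Things in the scene. Friction and masses are not known exactly. Their poses are not given: they have to be found in the camera images.
- tester: Blue bench spring tester, fixed. Origin on the table under the plate's centre; its z is up. Base 200 x 100 mm, 36 mm high, spanning x -50..150 and y -50..50 mm, with a dial (top 62 mm high) on the side y -112..-40 mm, x 20..100 mm. A steel column (radius 12 mm, pivot of the swinging head) stands at x +120, y 0 mm and reaches 186 mm height. The plate is a steel disc of radius 32 mm centred over the origin, its top 60 mm above the table when unloaded.
- plate_top (a point): Centre of the top face of the tester plate (sinks as it is loaded).
- load (a joint): How far the tester plate has sunk on its scale spring, m: 0 unloaded, 1.5 N per mm. The dial needle shows it, 0.15 rad per mm: green band 0.0068 to 0.0102 (about 10 to 15 N), red from 0.012 on. A light pressure of about 1 mm comes from the weight of things standing on it.
- swing (a joint): Angle of the tester's swinging head about the column, rad: 0 = knob and pad exactly over the plate (end stop), growing as the head swings away towards the tester's +y side; end stop at 1.65. Stiff hinge: it stays where it is left. The knob axis runs on a circle of 120 mm radius about the column: in the tester frame x = 120 - 120 cos(q), y = 120 sin(q) mm. Well aside means beyond 1.0. The arm is a bar 24 mm wide at 162 to 180 mm height from the column to the knob's axis.
- ram (a joint): How far the knob with its stem and press pad is pushed down, m: 0 = up (a light spring of 1 to 3 N returns it), at most 0.056. The pad (radius 20 mm) then lies 150 mm above the table, 10 mm above an unloaded spring on the plate. The pointer is level with the red mark at 0.036: less is above the mark (good spring), more is below it. The two kinds of spring end about 10 mm above or below it under the test load.
- knob (a point): Centre of the yellow knob on top of the ram: upright cylinder 40 mm in diameter, 22 mm high, its top 264 mm above the table when up. The stem below is 12 mm in diameter. It can be gripped from above at its sides, dragged round and pushed down, or pushed on its top.
- mark (a point): Centre of the red reference mark on the white upright strip on the head (18 mm wide, 3 mm thick, top 252 mm above the table, 58 mm from the knob axis towards the column); fixed to the head, 206 mm above the table.
- weight_mid (a point): Brass calibration weight, stands on the tester plate at first, 0.32 kg or so: cylinder 38 mm in diameter, 34 mm high, with a small button up to 48 mm. The point is on its axis 24 mm above its underside.
- mat_top (a point): Centre of the top of the round cork mat, 90 mm in diameter, 4 mm thick, fixed to the table.
- spring_a_cap_mid (a point): Centre of the black top cap of one return spring (cap 36 mm in diameter, 16 mm high). The spring stands upright, 80 mm high, foot 38 mm in diameter, point 72 mm above its underside; grip it by this cap. 0.09 kg or so, at most 34 mm of compression. Two such springs look alike, one in the green tray and one in the grey tray; either may be the stiff one (some 1.5 N/mm) or the soft one (some 0.4 N/mm): only the test tells.
- spring_b_cap_mid (a point): The same for the other return spring. The one standing in the green tray is to be tested.
- intake: Green tray with the spring to test, fixed. 100 (x) x 140 (y) mm, rim 18 mm high, walls and floor 4 mm. Origin under its centre. All four trays are alike but for colour, and may lie in any of four places.
- stock: Grey tray of untested stock, fixed, same size and frame. Its spring must stay there.
- good: Blue tray for good springs, fixed, same size and frame. One sorted spring stands at y about +40 mm; the middle of the -y half is free.
- bad: Red tray for soft springs, fixed, same size and frame. One sorted spring stands at y about +40 mm; the middle of the -y half is free.
- oiler_mid (a point): Yellow oil bottle in the green tray, 24 mm in diameter, 85 mm high, point half-way up. Loose bystander, to be left alone.
- sorted_good_mid (a point): Spring already sorted into the blue tray, 38 mm in diameter, 80 mm high, point half-way up. Loose bystander, to be left alone.
- sorted_bad_mid (a point): Spring already sorted into the red tray, 38 mm in diameter, 80 mm high, point half-way up. Loose bystander, to be left alone.
- tape_mid (a point): Orange tape roll lying flat, 90 mm in diameter, 24 mm high, point half-way up. Loose bystander, to be left alone.
- jar_mid (a point): Glass jar with blue lid, 56 mm in diameter, 85 mm high, point half-way up. Loose bystander, to be left alone.
- mug_mid (a point): White mug, 80 mm in diameter, 90 mm high, point half-way up. Loose bystander, to be left alone.
- driver_mid (a point): Screwdriver lying on the table behind the tester, some 200 mm long; point about its middle, 12 mm above the table. Loose bystander, to be left alone.
- spring_a: Foot of the first spring (origin at the centre of its underside).
- spring_b: Foot of the other spring (origin at the centre of its underside).
Mind the look-alikes: they are no part of the job. Of the things that look like the part that bears mat_top, the largest one is meant.

How it is judged:
On the way, in this order (a step that is already met when the one before it is completed fails the run):
1. the brass weight stands on the cork mat (horizontal distance between weight_mid and mat_top below 0.03 m and height (world z) of weight_mid below 0.034 m and angle between weight_mid's own z axis and vertical below 0.1 rad), for 0.2 s.
2. the spring from the green tray stands upright in the middle of the tester plate (within 12 mm), the other in the grey tray ((((horizontal distance between spring_a_cap_mid and plate_top below 0.012 m and z of spring_a_cap_mid in the frame of plate_top below 0.085 m and angle between spring_a_cap_mid's own z axis and vertical below 0.12 rad) and (x of spring_b_cap_mid in the frame of stock between -0.04 and 0.04 m and y of spring_b_cap_mid in the frame of stock between -0.06 and 0.06 m and height (world z) of spring_b_cap_mid between 0.06 and 0.09 m and angle between spring_b_cap_mid's own z axis and vertical below 0.15 rad)) or ((horizontal distance between spring_b_cap_mid and plate_top below 0.012 m and z of spring_b_cap_mid in the frame of plate_top below 0.085 m and angle between spring_b_cap_mid's own z axis and vertical below 0.12 rad) and (x of spring_a_cap_mid in the frame of stock between -0.04 and 0.04 m and y of spring_a_cap_mid in the frame of stock between -0.06 and 0.06 m and height (world z) of spring_a_cap_mid between 0.06 and 0.09 m and angle between spring_a_cap_mid's own z axis and vertical below 0.15 rad)))), for 0.2 s.
3. the head is over the spring and the ram presses it with the plate load between 6.6 and 10.6 mm for 0.5 s (((((horizontal distance between spring_a_cap_mid and plate_top below 0.012 m and z of spring_a_cap_mid in the frame of plate_top below 0.085 m and angle between spring_a_cap_mid's own z axis and vertical below 0.12 rad) and contact force between ram and spring_a above 6 N) and (x of spring_b_cap_mid in the frame of stock between -0.04 and 0.04 m and y of spring_b_cap_mid in the frame of stock between -0.06 and 0.06 m and height (world z) of spring_b_cap_mid between 0.06 and 0.09 m and angle between spring_b_cap_mid's own z axis and vertical below 0.15 rad)) or (((horizontal distance between spring_b_cap_mid and plate_top below 0.012 m and z of spring_b_cap_mid in the frame of plate_top below 0.085 m and angle between spring_b_cap_mid's own z axis and vertical below 0.12 rad) and contact force between ram and spring_b above 6 N) and (x of spring_a_cap_mid in the frame of stock between -0.04 and 0.04 m and y of spring_a_cap_mid in the frame of stock between -0.06 and 0.06 m and height (world z) of spring_a_cap_mid between 0.06 and 0.09 m and angle between spring_a_cap_mid's own z axis and vertical below 0.15 rad))) and value of joint swing below 0.1 rad and value of joint load between 0.0066 and 0.0106 m), for 0.5 s.
At the end, for the whole second after the job is handed in: Tested spring upright (0.15 rad) in the blue tray if the pointer stayed above the mark under load, in the red tray if not; other spring upright in the grey tray; brass weight on the cork mat (centre within 30 mm); ram up (5 mm), head swung beyond 1.0 rad; all at rest (all of step 1 and (((x of spring_a_cap_mid in the frame of good between -0.04 and 0.04 m and y of spring_a_cap_mid in the frame of good between -0.06 and 0.06 m and height (world z) of spring_a_cap_mid between 0.06 and 0.09 m and angle between spring_a_cap_mid's own z axis and vertical below 0.15 rad) and (x of spring_b_cap_mid in the frame of stock between -0.04 and 0.04 m and y of spring_b_cap_mid in the frame of stock between -0.06 and 0.06 m and height (world z) of spring_b_cap_mid between 0.06 and 0.09 m and angle between spring_b_cap_mid's own z axis and vertical below 0.15 rad)) or ((x of spring_b_cap_mid in the frame of bad between -0.04 and 0.04 m and y of spring_b_cap_mid in the frame of bad between -0.06 and 0.06 m and height (world z) of spring_b_cap_mid between 0.06 and 0.09 m and angle between spring_b_cap_mid's own z axis and vertical below 0.15 rad) and (x of spring_a_cap_mid in the frame of stock between -0.04 and 0.04 m and y of spring_a_cap_mid in the frame of stock between -0.06 and 0.06 m and height (world z) of spring_a_cap_mid between 0.06 and 0.09 m and angle between spring_a_cap_mid's own z axis and vertical below 0.15 rad))) and value of joint swing above 1 rad and value of joint ram below 0.005 m and linear speed of each of spring_a, spring_b below 0.02 m/s); the robot touches nothing.
It fails at once if the dial was driven into the red (plate below 12 mm) (value of joint load above 0.012 m).
It fails at once if the stock spring was taken out of the grey tray (not ((x of spring_a_cap_mid in the frame of stock between -0.04 and 0.04 m and y of spring_a_cap_mid in the frame of stock between -0.06 and 0.06 m and height (world z) of spring_a_cap_mid between 0.06 and 0.09 m and angle between spring_a_cap_mid's own z axis and vertical below 0.15 rad) or (x of spring_b_cap_mid in the frame of stock between -0.04 and 0.04 m and y of spring_b_cap_mid in the frame of stock between -0.06 and 0.06 m and height (world z) of spring_b_cap_mid between 0.06 and 0.09 m and angle between spring_b_cap_mid's own z axis and vertical below 0.15 rad))).
It fails at once if a bystander was moved more than 25 mm (distance of any of oiler_mid, tape_mid, jar_mid, mug_mid, driver_mid, sorted_good_mid, sorted_bad_mid from where it was at the start of the episode above 0.025 m).
It fails at once if a standing bystander was tipped (angle between any of oiler_mid, tape_mid, jar_mid, mug_mid, sorted_good_mid, sorted_bad_mid's own z axis and vertical above 0.35 rad).
It also fails if it takes over 72 s, if anything falls off the work surface, if the arm or the gripper's body presses on something with over 40 N, if the wrist force passes 120 N, or if a joint passes its speed limit or range.

## Working session

There is one attempt and no reset: what is moved stays moved. The work goes in short steps, Python scripts to look and compute and a tool call to move; the robot and the scene stay as the last step left them, time stands still between calls to the robot, and variables do not carry over. Pictures are saved under pics/ and viewed, and the job is handed in when it is done.

Besides the shell and the picture viewer there is one more tool, called after ">>>" as name(argument=value, ...), one argument or row to a line, values as JSON. send_rows: Moves the arm, as the interface text tells. Its arguments: {"type":"object","properties":{"hand":{"type":"array"},"slide":{"type":"array"},"rotation":{"type":"array"}},"required":["hand","slide","rotation"]}

```bash
mkdir -p pics
cat > h.py <<'E'
from bench import bot
import numpy as np, cv2
def snap(n,f):
    im=bot.get_image(n); cv2.imwrite(f'pics/{f}.png',im[:,:,::-1]); return im
def ray(n,u,v,z,c=None):
    c=c or bot.get_calibration(n); K=np.array(c['camera_matrix']);R=np.array(c['R']);t=np.array(c['t'])
    o=-R.T@t; d=R.T@np.linalg.solve(K,[u,v,1.]); s=(z-o[2])/d[2]; return o+s*d
def proj(n,X,c=None):
    c=c or bot.get_calibration(n); p=np.array(c['camera_matrix'])@(np.array(c['R'])@np.array(X)+np.array(c['t'])); return p[:2]/p[2]
E
python3 - <<'E'
from h import *
for n in('scene','top'): snap(n,n+'0')
s=bot.get_state(); print({k:np.round(v,3).tolist() for k,v in s.items()})
for n in('scene','top','wrist'):
    c=bot.get_calibration(n);R=np.array(c['R']);print(n,-R.T@np.array(c['t']),np.round(R,2).tolist(),c['camera_matrix'])
E
```

```text
{'t': 0.1, 'joint_positions': [1.117, 0.6, -0.003, 1.6, 0.002, 0.943, -0.08], 'joint_velocities': [0.001, -0.002, -0.001, -0.002, 0.0, 0.002, 0.0], 'joint_torque': [0.006, -76.655, 1.501, -25.294, -0.053, 0.014, 0.0], 'ee_pos': [0.267, -0.674, 0.218], 'orientation': [0.982, 0.187, -0.0, -0.001], 'ft_force': [-0.113, 1.309, -0.081], 'moment': [0.016, -0.05, -0.039], 'width': 0.093}
scene [1.20015178 0.55752441 0.79671296] [[-0.62, 0.78, 0.02], [0.44, 0.37, -0.82], [-0.65, -0.5, -0.57]] [[469.6395157    0.         281.61851718]
 [  0.         469.6395157  206.94861145]
 [  0.           0.           1.        ]]
top [ 0.39930767 -0.00576228  1.0323078 ] [[-0.01, -1.0, 0.0], [-0.99, 0.01, -0.14], [0.14, -0.01, -0.99]] [[395.45385748   0.         275.64300011]
 [  0.         395.45385748 211.44289265]
 [  0.           0.           1.        ]]
wrist [ 0.33174363 -0.64804299  0.38345018] [[0.37, -0.93, -0.0], [-0.9, -0.36, 0.25], [-0.23, -0.09, -0.97]] [[303.33925681   0.         282.86142435]
 [  0.         303.33925681 211.75875922]
 [  0.           0.           1.        ]]
```

View pics/top0.png

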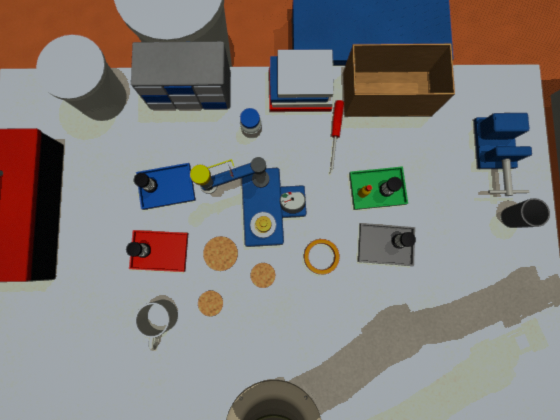

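View pics/scene0.png

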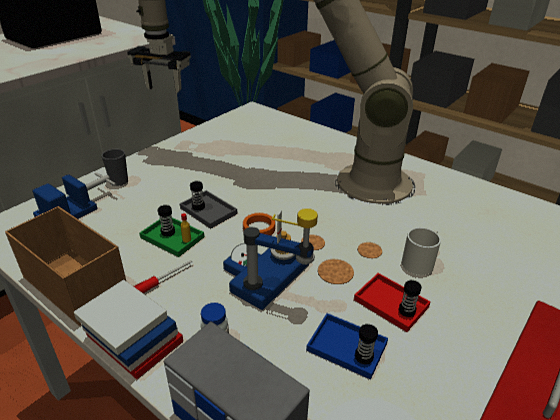

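Run:
```python
from h import *
im=cv2.imread('pics/top0.png')
cv2.imwrite('pics/z1.png',cv2.resize(im[130:290,110:310],None,fx=4,fy=4,interpolation=cv2.INTER_CUBIC)[:600])
cv2.imwrite('pics/z2.png',cv2.resize(im[150:280,290:440],None,fx=4,fy=4,interpolation=cv2.INTER_CUBIC))
s=cv2.imread('pics/scene0.png')
cv2.imwrite('pics/z3.png',cv2.resize(s[170:370,130:330],None,fx=3,fy=3,interpolation=cv2.INTER_CUBIC))
```

```text
(no output)
```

View pics/z1.png

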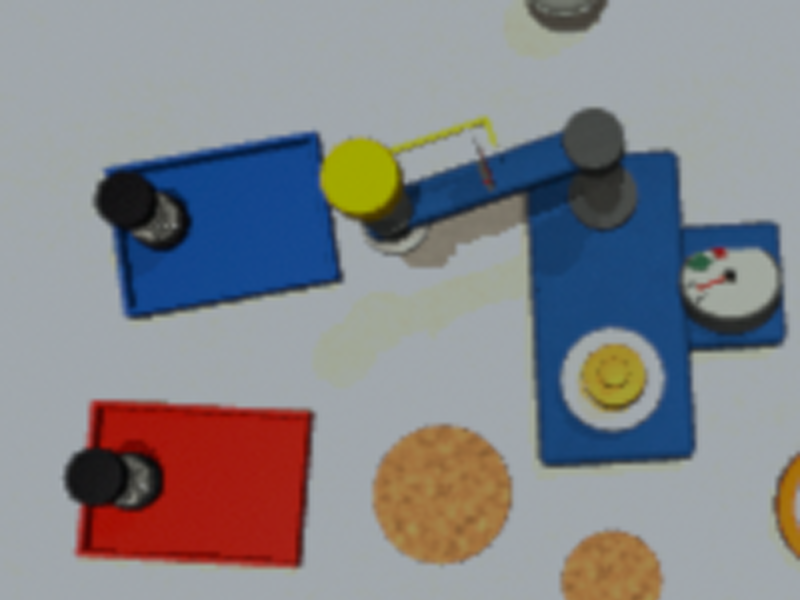

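View pics/z2.png

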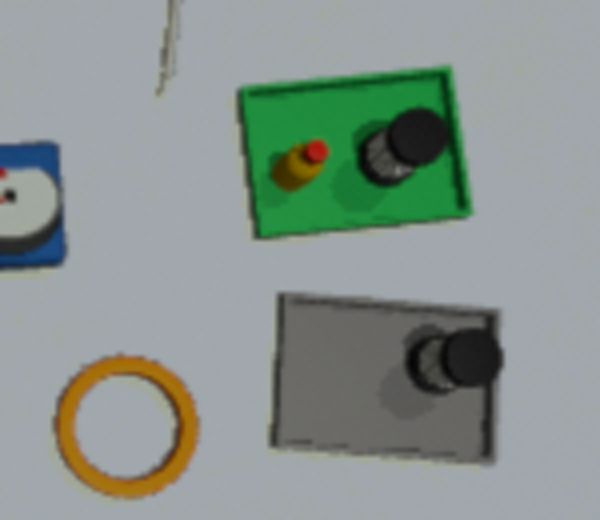

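View pics/z3.png

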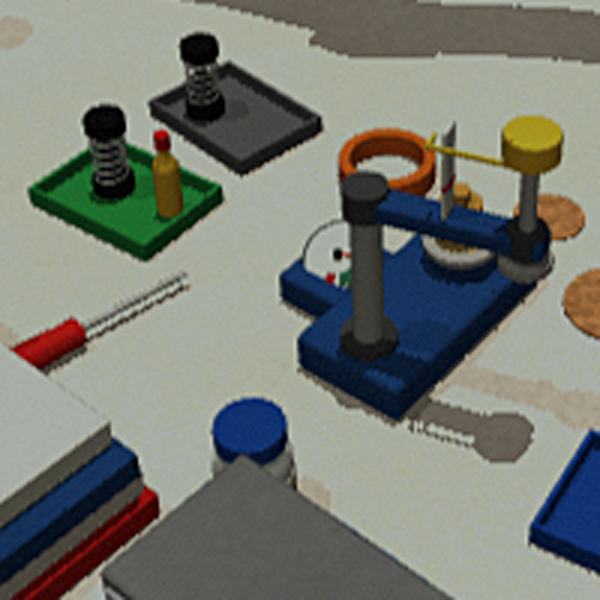

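```bash
cat > m.py <<'E'
from h import *
im=cv2.imread('pics/top0.png'); hsv=cv2.cvtColor(im,cv2.COLOR_BGR2HSV)
def circ(mask,roi):
    x0,y0,x1,y1=roi; m=np.zeros(mask.shape,np.uint8); m[y0:y1,x0:x1]=mask[y0:y1,x0:x1]
    cs,_=cv2.findContours(m,cv2.RETR_EXTERNAL,cv2.CHAIN_APPROX_NONE); c=max(cs,key=cv2.contourArea)
    return cv2.minEnclosingCircle(c), cv2.fitEllipse(c), cv2.contourArea(c)
def q(a,b,o): return o[0]+(a+.5)/4-.5, o[1]+(b+.5)/4-.5
o1=(110,130);o2=(290,150)
P=lambda n,a,b,z,o:print(n,np.round(ray('top',*q(a,b,o),z),4))
P('plate',612,380,.058,o1);P('weightbutton',614,372,.106,o1);P('mat',442,494,.004,o1);P('column top',594,138,.186,o1);P('knob',358,174,.264,o1)
P('pivotfoot',604,192,.045,o1)
P('green cap top',418,134,.084,o2);P('green cap foot',384,160,.004,o2);P('grey cap',472,357,.084,o2);P('oiler',316,150,.089,o2)
P('bluesort',126,200,.084,o1);P('redsort',96,476,.084,o1)
for n,pts,o in(('blue',[(108,170),(318,133),(342,281),(130,317)],o1),('red',[(92,402),(312,411),(299,566),(79,553)],o1),('green',[(240,88),(449,68),(471,214),(256,238)],o2),('grey',[(280,293),(500,310),(493,463),(271,447)],o2)):
    X=np.array([ray('top',*q(a,b,o),.018) for a,b in pts])[:,:2]
    e=X[1]-X[0]; 
    print(n,'c',X.mean(0).round(4),'sides',[round(float(np.linalg.norm(X[i]-X[i-1])),3) for i in range(4)],'ang y axis(from -y world)',round(float(np.arctan2(-e[0],-e[1])),3))
X=[ray('top',*q(a,b,o1),.036)[:2] for a,b in((528,155),(677,152),(693,455),(543,464))]
X=np.array(X);print('base',X.round(4).tolist(),[round(float(np.linalg.norm(X[i]-X[i-1])),3) for i in range(4)])
yel=cv2.inRange(hsv,(25,150,60),(33,255,255)); print('knob',circ(yel,(185,160,215,185)))
ork=cv2.inRange(hsv,(5,80,60),(20,255,255)); r=circ(ork,(200,232,242,274));print('mat',r, ray('top',*r[1][0],.004))
E
python3 m.py
```

```text
plate [0.5015 0.0209 0.058 ]
weightbutton [0.5012 0.0184 0.106 ]
mat [0.4342 0.1327 0.004 ]
column top [0.6217 0.0265 0.186 ]
knob [0.584  0.1408 0.264 ]
pivotfoot [0.6234 0.0257 0.045 ]
green cap top [ 0.5977 -0.3023  0.084 ]
green cap foot [ 0.5971 -0.3039  0.004 ]
grey cap [ 0.4609 -0.3277  0.084 ]
oiler [ 0.5873 -0.2381  0.089 ]
bluesort [0.6123 0.3165 0.084 ]
redsort [0.4443 0.3283 0.084 ]
blue c [0.61   0.2741] sides [0.099, 0.139, 0.1, 0.138] ang y axis(from -y world) -0.171
red c [0.4427 0.288 ] sides [0.096, 0.141, 0.099, 0.14] ang y axis(from -y world) 0.051
green c [ 0.6003 -0.2805] sides [0.1, 0.139, 0.098, 0.141] ang y axis(from -y world) -0.088
grey c [ 0.4525 -0.2942] sides [0.099, 0.142, 0.098, 0.141] ang y axis(from -y world) 0.088
base [[0.6503, 0.0749], [0.6514, -0.0213], [0.4559, -0.0291], [0.4513, 0.0652]] [0.199, 0.096, 0.196, 0.094]
knob (((203.0, 172.5), 13.313627243041992), ((200.85391235351562, 173.31085205078125), (17.703359603881836, 23.454221725463867), 59.5523567199707), 270.0)
mat (((220.07484436035156, 253.23353576660156), 17.28116226196289), ((220.12843322753906, 253.23947143554688), (33.094852447509766, 33.786983489990234), 42.962684631347656), 876.5) [0.4339463  0.13271792 0.004     ]
```

>>> send_rows(
  hand=[0.4, 0.4, 0.4, 0.4, 0.4, 0.4, 0.4, 0.4, 0.4, 0.4],
  slide=[
    [0.022, -0.033, 0],
    [0.022, -0.034, 0],
    [0.018, -0.036, 0],
    [0.014, -0.038, 0],
    [0.0135, -0.039, 0],
    [0.0135, -0.039, 0],
    [0.0135, -0.039, 0],
    [0.0135, -0.039, 0],
    [0.0135, -0.039, 0],
    [0.0135, -0.039, 0],
  ],
  rotation=[
    [0, 0, 0.09],
    [0, 0, 0.09],
    [0, 0, 0.09],
    [0, 0, 0.09],
    [0, 0, 0],
    [0, 0, 0],
    [0, 0, 0],
    [0, 0, 0],
    [0, 0, 0],
    [0, 0, 0],
  ],
)

```text
t: 0.93
ee_pos: [0.3833, -0.2842, 0.2126]
orientation: [1.0, -0.009, -0.003, -0.001]
ft_force: [0.5, 0.7, -0.5]
width: 0.0654
```

>>> send_rows(
  hand=[0.4, 0.4, 0.4, 0.4, 0.4, 0.4, 0.4, 0.4, 0.4, 0.4],
  slide=[
    [0.0148, -0.038, 0],
    [0.0148, -0.038, 0],
    [0.0148, -0.038, 0],
    [0.0148, -0.038, 0],
    [0.0148, -0.038, 0],
    [0.0148, -0.038, 0],
    [0.0148, -0.037, 0],
    [0.0148, -0.03, 0],
    [0, 0, 0],
    [0, 0, 0],
  ],
  rotation=[
    [0, 0, -0.018],
    [0, 0, 0],
    [0, 0, 0],
    [0, 0, 0],
    [0, 0, 0],
    [0, 0, 0],
    [0, 0, 0],
    [0, 0, 0],
    [0, 0, 0],
    [0, 0, 0],
  ],
)

```text
t: 1.77
ee_pos: [0.5036, 0.0307, 0.2118]
orientation: [1.0, 0.007, -0.003, -0.002]
ft_force: [-0.6, -0.0, -0.4]
width: 0.0648
```

```bash
cat > st.py <<'E'
from h import *
from scipy.spatial.transform import Rotation as Ro
def st():
    s=bot.get_state();R=Ro.from_quat(s['orientation']).as_matrix();p=np.array(s['ee_pos'])
    print('t',round(s['t'],2),'p',p.round(4),'yaw',round(float(np.arctan2(R[1,0],R[0,0])),4),'z',R[:,2].round(3),'F',np.round(s['ft_force'],2),'w',round(s['width'],4),'j7',round(s['joint_positions'][6],2))
    return p,R
def to(X,p=None,R=None):
    p,R=st(); d=R.T@(np.array(X)-p); z=R.T@np.array([0,0,-1.]); print('slide',d.round(4),'tilt fix',np.cross([0,0,1],z).round(4))
E
python3 - <<'E'
from st import *
to([.5015,.0195,.066]); c=bot.get_calibration('wrist'); snap('wrist','w1')
print(proj('wrist',[.5015,.0195,.106],c))
E
```

```text
t 1.77 p [0.5036 0.0307 0.2118] yaw 0.0135 z [-0.006  0.004 -1.   ] F [-0.64 -0.04 -0.42] w 0.0648 j7 -1.72
slide [-0.0014  0.0118  0.1458] tilt fix [-0.0044  0.0056  0.    ]
[295.93321658 212.8591074 ]
```

View pics/w1.png

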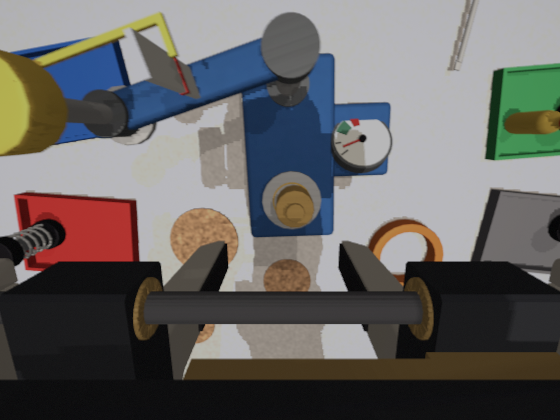

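Wrist view: weight's button is at (296,211), against my prediction of (296,213), so the position agrees. Descending.

>>> send_rows(
  hand=[0.4, 0.4, 0.4, 0.4, 0.4, 0.4, 0.4],
  slide=[
    [-0.002, 0.009, 0.01],
    [0, 0.003, 0.025],
    [0, 0, 0.03],
    [0, 0, 0.03],
    [0, 0, 0.03],
    [0, 0, 0.018],
    [0, 0, 0],
  ],
  rotation=[
    [-0.004, 0.006, 0.013],
    [0, 0, 0],
    [0, 0, 0],
    [0, 0, 0],
    [0, 0, 0],
    [0, 0, 0],
    [0, 0, 0],
  ],
)

```text
t: 2.4
ee_pos: [0.5019, 0.009, 0.0663]
orientation: [1.0, -0.006, 0.004, 0.001]
ft_force: [0.3, -1.3, 0.9]
width: 0.0652
```

Run:
```python
from st import *
to([.5015,.0195,.066])
```

```text
t 2.4 p [0.5019 0.009  0.0663] yaw -0.0114 z [ 0.007 -0.001 -1.   ] F [ 0.27 -1.33  0.91] w 0.0652 j7 -1.72
slide [-0.0006 -0.0105  0.0002] tilt fix [ 0.0014 -0.0074  0.    ]
```

>>> send_rows(
  hand=[0.4, 0.4, 0.4, -1, -1, -1, -1, -1],
  slide=[
    [0, -0.009, 0],
    [0, 0, 0],
    [0, 0, 0],
    [0, 0, 0],
    [0, 0, 0],
    [0, 0, 0],
    [0, 0, 0],
    [0, 0, 0],
  ],
  rotation=[
    [0, -0.004, -0.01],
    [0, 0, 0],
    [0, 0, 0],
    [0, 0, 0],
    [0, 0, 0],
    [0, 0, 0],
    [0, 0, 0],
    [0, 0, 0],
  ],
)

```text
t: 3.07
ee_pos: [0.5035, 0.0161, 0.0717]
orientation: [1.0, -0.002, 0.004, 0.001]
ft_force: [-0.9, 0.2, -1.0]
width: 0.0378
```

Run:
```python
from st import *
to([.434,.1325,.15])
```

```text
t 3.07 p [0.5035 0.0161 0.0717] yaw -0.0047 z [ 0.009 -0.002 -1.   ] F [-0.92  0.2  -0.97] w 0.0378 j7 -1.73
slide [-0.0694 -0.116  -0.079 ] tilt fix [ 0.0015 -0.0087  0.    ]
```

>>> send_rows(
  hand=[-1, -1, -1, -1, -1, -1, -1, -1, -1, -1],
  slide=[
    [0, 0, -0.03],
    [0, 0, -0.03],
    [-0.01, -0.015, -0.02],
    [-0.014, -0.025, 0],
    [-0.014, -0.025, 0],
    [-0.014, -0.025, 0],
    [-0.014, -0.02, 0],
    [-0.006, -0.008, 0],
    [0, 0, 0],
    [0, 0, 0],
  ],
  rotation=[
    [0, -0.006, 0],
    [0, 0, 0],
    [0, 0, 0],
    [0, 0, 0],
    [0, 0, 0],
    [0, 0, 0],
    [0, 0, 0],
    [0, 0, 0],
    [0, 0, 0],
    [0, 0, 0],
  ],
)

```text
t: 3.9
ee_pos: [0.4281, 0.1374, 0.1549]
orientation: [1.0, -0.004, 0.001, 0.001]
ft_force: [-0.1, -0.2, -3.1]
width: 0.0378
```

Run:
```python
from st import *
to([.434,.1325,.018]);snap('wrist','w2');snap('top','t2')
```

```text
t 3.9 p [0.4281 0.1374 0.1549] yaw -0.008 z [ 0.001 -0.002 -1.   ] F [-0.1  -0.24 -3.12] w 0.0378 j7 -2.01
slide [0.0058 0.0047 0.1369] tilt fix [ 0.0017 -0.001   0.    ]
```

View pics/w2.png

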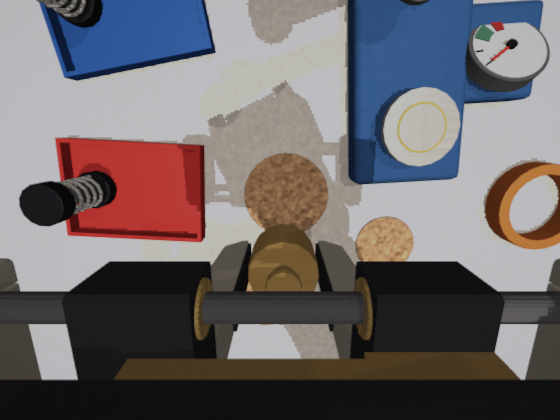

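Weight held (brass at (283,265)), mat at (287,193), empty plate at (422,127).

>>> send_rows(
  hand=[-1, -1, -1, -1, -1, -1, -1],
  slide=[
    [0.004, 0.003, 0.03],
    [0, 0, 0.03],
    [0, 0, 0.03],
    [0, 0, 0.025],
    [0, 0, 0.01],
    [0, 0, 0],
    [0, 0, 0],
  ],
  rotation=[
    [0, 0, 0],
    [0, 0, 0],
    [0, 0, 0],
    [0, 0, 0],
    [0, 0, 0],
    [0, 0, 0],
    [0, 0, 0],
  ],
)

```text
t: 4.58
ee_pos: [0.4416, 0.1268, 0.0256]
orientation: [1.0, -0.011, 0.005, 0.001]
ft_force: [1.0, 0.5, -2.4]
width: 0.0372
```

Run:
```python
from st import *
to([.434,.1325,.0175])
```

```text
t 4.58 p [0.4416 0.1268 0.0256] yaw -0.0229 z [ 0.01  -0.001 -1.   ] F [ 0.96  0.51 -2.37] w 0.0372 j7 -2.0
slide [-0.0078 -0.0055  0.008 ] tilt fix [ 0.001  -0.0099  0.    ]
```

>>> send_rows(
  hand=[-1, -1, -1, -1, -1],
  slide=[
    [-0.005, -0.004, 0.003],
    [0, 0, 0.003],
    [0, 0, 0.001],
    [0, 0, 0],
    [0, 0, 0],
  ],
  rotation=[
    [0, -0.008, -0.01],
    [0, 0, 0],
    [0, 0, 0],
    [0, 0, 0],
    [0, 0, 0],
  ],
)

```text
t: 5.0
ee_pos: [0.4388, 0.1304, 0.0208]
orientation: [1.0, -0.007, 0.003, -0.0]
ft_force: [-0.0, -0.9, -2.3]
width: 0.0377
```

Run:
```python
from st import *
for _ in range(3): to([.434,.1325,.0175])
```

```text
t 5.0 p [0.4388 0.1304 0.0208] yaw -0.0147 z [ 0.006  0.    -1.   ] F [-0.   -0.85 -2.34] w 0.0377 j7 -2.0
slide [-0.0048 -0.002   0.0032] tilt fix [-0.0005 -0.0058  0.    ]
t 5.0 p [0.4388 0.1304 0.0208] yaw -0.0147 z [ 0.006  0.    -1.   ] F [-0.   -0.85 -2.34] w 0.0377 j7 -2.0
slide [-0.0048 -0.002   0.0032] tilt fix [-0.0005 -0.0058  0.    ]
t 5.0 p [0.4388 0.1304 0.0208] yaw -0.0147 z [ 0.006  0.    -1.   ] F [-0.   -0.85 -2.34] w 0.0377 j7 -2.0
slide [-0.0048 -0.002   0.0032] tilt fix [-0.0005 -0.0058  0.    ]
```

>>> send_rows(
  hand=[-1, -1, -1],
  slide=[
    [0, 0, 0.003],
    [0, 0, 0.0015],
    [0, 0, 0],
  ],
  rotation=[
    [0, -0.004, 0],
    [0, 0, 0],
    [0, 0, 0],
  ],
)

```text
t: 5.25
ee_pos: [0.4395, 0.1309, 0.0171]
orientation: [1.0, -0.007, 0.002, -0.001]
ft_force: [-0.8, 0.2, -2.0]
width: 0.0377
```

>>> send_rows(
  hand=[-1, -1],
  slide=[
    [0, 0, 0.002],
    [0, 0, 0.001],
  ],
  rotation=[
    [0, 0, 0],
    [0, 0, 0],
  ],
)

```text
t: 5.42
ee_pos: [0.4399, 0.1311, 0.0159]
orientation: [1.0, -0.007, 0.003, -0.001]
ft_force: [-1.9, -0.2, 17.7]
width: 0.0372
```

Contact made (Fz 17.7). Relieve and open, then rise.

>>> send_rows(
  hand=[-1, 0.4, 0.4, 0.4, 0.4, 0.4, 0.4],
  slide=[
    [0, 0, -0.001],
    [0, 0, 0],
    [0, 0, 0],
    [0, 0, 0],
    [0, 0, -0.03],
    [0, 0, -0.04],
    [0, 0, -0.04],
  ],
  rotation=[
    [0, 0, 0],
    [0, 0, 0],
    [0, 0, 0],
    [0, 0, 0],
    [0, 0, 0],
    [0, 0, 0],
    [0, 0, 0],
  ],
)

```text
t: 6.0
ee_pos: [0.4362, 0.1301, 0.1231]
orientation: [1.0, -0.006, -0.004, 0.002]
ft_force: [0.0, 0.3, -0.5]
width: 0.065
```

Run:
```python
from st import *
st();c=bot.get_calibration('wrist');im=snap('wrist','w3');snap('top','t3')
print('mat pred',proj('wrist',[.434,.1325,.004],c),'plate pred',proj('wrist',[.5015,.0195,.06],c))
im2=cv2.imread('pics/w2.png')
```

```text
t 6.0 p [0.4362 0.1301 0.1231] yaw -0.0129 z [-0.007 -0.003 -1.   ] F [ 0.04  0.31 -0.46] w 0.065 j7 -2.0
mat pred [280.58598079 209.08170469] plate pred [433.33950202 136.92988815]
```

View pics/w3.png

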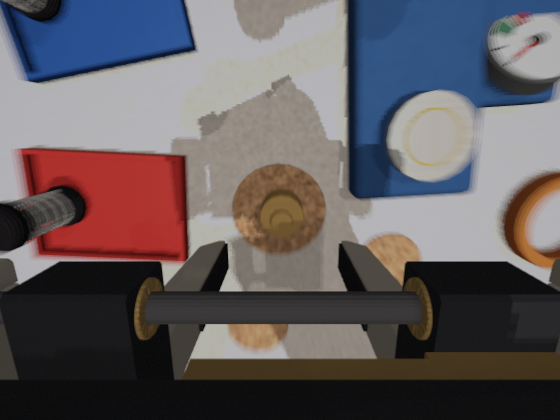

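View pics/t3.png

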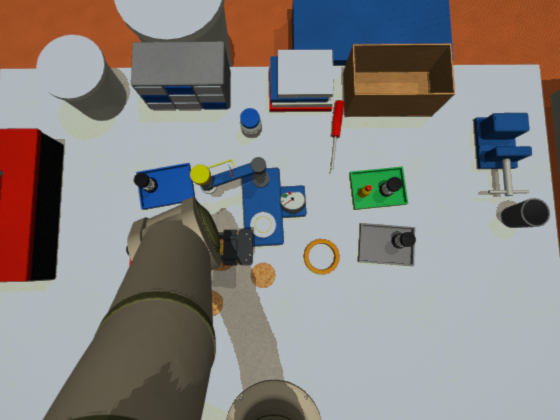

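Weight sits at (281,213), mat centre about (280,208): good. The plate shows at (433,137), as predicted. Now to the green tray.

>>> send_rows(
  hand=[0.4, 0.4, 0.4, 0.4, 0.4, 0.4, 0.4, 0.4, 0.4, 0.4],
  slide=[
    [0, 0, -0.04],
    [0, 0, -0.04],
    [0.01, 0.025, -0.02],
    [0.015, 0.039, 0],
    [0.015, 0.039, 0],
    [0.015, 0.039, 0],
    [0.015, 0.039, 0],
    [0.015, 0.039, 0],
    [0.015, 0.039, 0],
    [0.015, 0.039, 0],
  ],
  rotation=[
    [0, 0, 0],
    [0, 0, 0],
    [0, 0, 0],
    [0, 0, 0],
    [0, 0, 0],
    [0, 0, 0],
    [0, 0, 0],
    [0, 0, 0],
    [0, 0, 0],
    [0, 0, 0],
  ],
)

```text
t: 6.93
ee_pos: [0.5525, -0.1631, 0.2251]
orientation: [1.0, 0.003, 0.001, -0.001]
ft_force: [0.4, 1.0, -0.1]
width: 0.065
```

>>> send_rows(
  hand=[0.4, 0.4, 0.4, 0.4, 0.4, 0.4, 0.4, 0.4, 0.4, 0.4],
  slide=[
    [0.015, 0.039, 0],
    [0.015, 0.039, 0],
    [0.013, 0.037, 0],
    [0, 0, 0],
    [0, 0, 0],
    [0, 0, 0],
    [0, 0, 0],
    [0, 0, 0],
    [0, 0, 0],
    [0, 0, 0],
  ],
  rotation=[
    [0, 0, 0],
    [0, 0, 0],
    [0, 0, 0],
    [0, 0, -0.12],
    [0, 0, -0.12],
    [0, 0, -0.12],
    [0, 0, -0.12],
    [0, 0, -0.12],
    [0, 0, -0.12],
    [0, 0, -0.12],
  ],
)

```text
t: 7.77
ee_pos: [0.5939, -0.2935, 0.2112]
orientation: [0.908, 0.419, -0.004, -0.003]
ft_force: [-0.5, 0.4, -0.7]
width: 0.0655
```

>>> send_rows(
  hand=[0.4, 0.4, 0.4, 0.4, 0.4, 0.4, 0.4],
  slide=[
    [0, 0, 0],
    [0, 0, 0],
    [0, 0, 0],
    [0, 0, 0],
    [0, 0, 0],
    [0, 0, 0],
    [0, 0, 0],
  ],
  rotation=[
    [0, 0, -0.12],
    [0, 0, -0.12],
    [0, 0, -0.12],
    [0, 0, -0.12],
    [0, 0, -0.12],
    [0, 0, 0],
    [0, 0, 0],
  ],
)

```text
t: 8.35
ee_pos: [0.5916, -0.293, 0.2025]
orientation: [0.734, 0.679, -0.004, -0.009]
ft_force: [-0.7, 0.1, 0.4]
width: 0.0654
```

Run:
```python
from st import *
to([.5975,-.303,.057]);c=bot.get_calibration('wrist');im=snap('wrist','w4')
print('cap pred',proj('wrist',[.5975,-.303,.084],c))
```

```text
t 8.35 p [ 0.5916 -0.293   0.2025] yaw 1.4919 z [-0.017  0.008 -1.   ] F [-0.68  0.07  0.41] w 0.0654 j7 0.09
slide [-0.0104  0.0092  0.1453] tilt fix [-0.0175 -0.0062  0.    ]
cap pred [291.35622229 218.27538372]
```

View pics/w4.png

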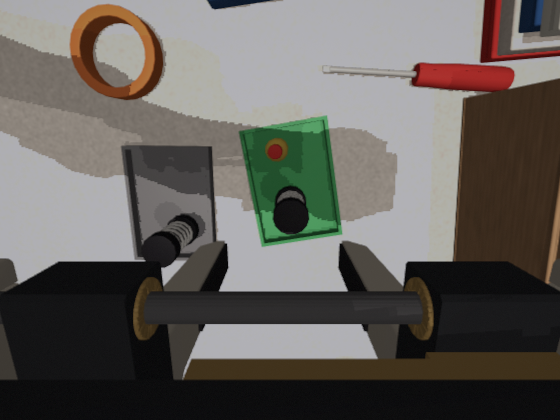

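Cap at (291,216), prediction (291,218). Level and descend.

>>> send_rows(
  hand=[0.4, 0.4, 0.4, 0.4, 0.4, 0.4],
  slide=[
    [-0.009, 0.007, 0.01],
    [0, 0, 0.025],
    [0, 0, 0.025],
    [0, 0, 0.02],
    [0, 0, 0],
    [0, 0, 0],
  ],
  rotation=[
    [-0.017, -0.006, 0],
    [0, 0, 0],
    [0, 0, 0],
    [0, 0, 0],
    [0, 0, 0],
    [0, 0, 0],
  ],
)

```text
t: 8.9
ee_pos: [0.5991, -0.3029, 0.1196]
orientation: [0.741, 0.671, 0.0, 0.001]
ft_force: [0.2, -0.3, 0.7]
width: 0.0649
```

Run:
```python
from st import *
to([.5975,-.303,.057]);c=bot.get_calibration('wrist');im=snap('wrist','w5')
print('cap pred',proj('wrist',[.5975,-.303,.084],c))
```

```text
t 8.9 p [ 0.5991 -0.3029  0.1196] yaw 1.4712 z [ 0.002 -0.002 -1.   ] F [ 0.17 -0.34  0.7 ] w 0.0649 j7 0.04
slide [-0.0001 -0.0018  0.0626] tilt fix [ 0.0021  0.0015 -0.    ]
cap pred [279.81750635 236.51702944]
```

View pics/w5.png

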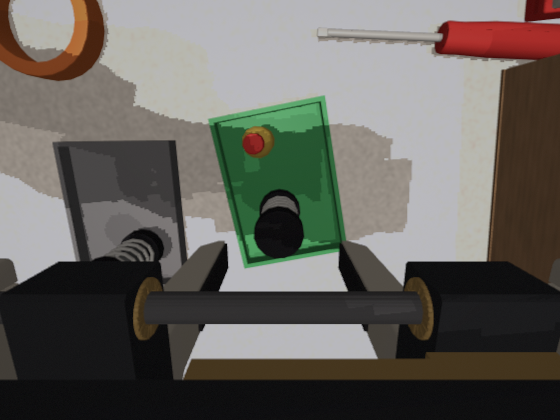

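>>> send_rows(
  hand=[0.4, 0.4, 0.4, 0.4, -1, -1, -1, -1, -1, -1],
  slide=[
    [0.001, 0, 0.025],
    [0, 0, 0.025],
    [0, 0, 0.012],
    [0, 0, 0],
    [0, 0, 0],
    [0, 0, 0],
    [0, 0, 0],
    [0, 0, 0],
    [0, 0, 0],
    [0, 0, 0],
  ],
  rotation=[
    [0, 0, 0],
    [0, 0, 0],
    [0, 0, 0],
    [0, 0, 0],
    [0, 0, 0],
    [0, 0, 0],
    [0, 0, 0],
    [0, 0, 0],
    [0, 0, 0],
    [0, 0, 0],
  ],
)

```text
t: 9.78
ee_pos: [0.6059, -0.3044, 0.0686]
orientation: [0.743, 0.669, 0.003, 0.009]
ft_force: [-0.1, -0.5, -0.9]
width: 0.036
```

Run:
```python
from st import *
to([.5975,-.303,.2])
```

```text
t 9.78 p [ 0.6059 -0.3044  0.0686] yaw 1.4652 z [ 0.016 -0.009 -1.   ] F [-0.13 -0.52 -0.94] w 0.036 j7 0.0
slide [-0.0004 -0.0063 -0.1315] tilt fix [ 0.0171  0.0069 -0.    ]
```

>>> send_rows(
  hand=[-1, -1, -1, -1, -1, -1, -1, -1, -1, -1],
  slide=[
    [0, 0, -0.015],
    [0, 0, -0.025],
    [0, 0, -0.035],
    [0, 0, -0.035],
    [0, 0, -0.035],
    [0, 0, -0.035],
    [0, 0, 0],
    [0.03, -0.013, 0],
    [0.0347, -0.015, 0],
    [0.0347, -0.015, 0],
  ],
  rotation=[
    [0, 0, 0],
    [0.008, 0.003, 0],
    [0.008, 0.003, 0],
    [0, 0, 0],
    [0, 0, 0],
    [0, 0, 0],
    [0, 0, 0],
    [0, 0, 0],
    [0, 0, 0],
    [0, 0, 0],
  ],
)

```text
t: 10.62
ee_pos: [0.5721, -0.2071, 0.2574]
orientation: [0.748, 0.664, -0.0, 0.002]
ft_force: [0.6, 0.7, -1.1]
width: 0.0359
```

Run:
```python
from st import *
to([.5015,.0195,.23]);snap('wrist','w6')
```

```text
t 10.62 p [ 0.5721 -0.2071  0.2574] yaw 1.4524 z [ 0.002 -0.004 -1.   ] F [ 0.62  0.67 -1.14] w 0.0359 j7 -0.05
slide [ 0.2168 -0.0969  0.0263] tilt fix [ 0.0029  0.0037 -0.    ]
```

View pics/w6.png

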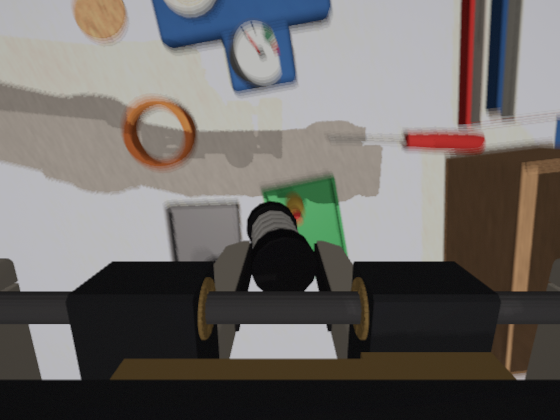

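Spring held (cap at (283,262), foot at (272,222)). Continue to the plate.

>>> send_rows(
  hand=[-1, -1, -1, -1, -1, -1, -1, -1, -1, -1],
  slide=[
    [0.036, -0.016, 0],
    [0.036, -0.016, 0],
    [0.036, -0.016, 0],
    [0.036, -0.016, 0],
    [0.036, -0.016, 0],
    [0.03, -0.014, 0],
    [0, 0, 0],
    [0, 0, 0],
    [0, 0, 0],
    [0, 0, 0],
  ],
  rotation=[
    [0, 0, 0],
    [0, 0, 0],
    [0, 0, 0],
    [0, 0, 0],
    [0, 0, 0],
    [0, 0, 0],
    [0, 0, -0.12],
    [0, 0, -0.12],
    [0, 0, -0.12],
    [0, 0, -0.12],
  ],
)

```text
t: 11.5
ee_pos: [0.4955, 0.0291, 0.2575]
orientation: [0.559, 0.829, 0.001, 0.002]
ft_force: [0.3, -0.0, -0.8]
width: 0.036
```

>>> send_rows(
  hand=[-1, -1, -1, -1, -1, -1, -1, -1, -1, -1],
  slide=[
    [0, 0, 0],
    [0, 0, 0],
    [0, 0, 0],
    [0, 0, 0],
    [0, 0, 0],
    [0, 0, 0],
    [0, 0, 0],
    [0, 0, 0],
    [0, 0, 0],
    [0, 0, 0],
  ],
  rotation=[
    [0, 0, -0.12],
    [0, 0, -0.12],
    [0, 0, -0.12],
    [0, 0, -0.12],
    [0, 0, -0.12],
    [0, 0, -0.12],
    [0, 0, -0.12],
    [0, 0, -0.12],
    [0, 0, -0.12],
    [0, 0, -0.12],
  ],
)

```text
t: 12.33
ee_pos: [0.4944, 0.0288, 0.2567]
orientation: [-0.031, 1.0, -0.0, 0.003]
ft_force: [0.5, -0.0, -2.0]
width: 0.036
```

Run:
```python
from st import *
to([.5015,.0195,.23])
```

```text
t 12.33 p [0.4944 0.0288 0.2567] yaw -3.0787 z [ 0.005 -0.001 -1.   ] F [ 0.52 -0.02 -2.  ] w 0.036 j7 1.05
slide [-0.0063 -0.0097  0.0268] tilt fix [-0.0012  0.0051  0.    ]
```

>>> send_rows(
  hand=[-1, -1, -1, -1, -1, -1],
  slide=[
    [-0.006, -0.009, 0.01],
    [0, 0, 0.025],
    [0, 0, 0.025],
    [0, 0, 0.02],
    [0, 0, 0],
    [0, 0, 0],
  ],
  rotation=[
    [0, 0.005, 0],
    [0, 0, 0],
    [0, 0, 0],
    [0, 0, 0],
    [0, 0, 0],
    [0, 0, 0],
  ],
)

```text
t: 12.83
ee_pos: [0.5039, 0.0155, 0.1711]
orientation: [-0.024, 1.0, -0.001, 0.0]
ft_force: [-0.2, 0.5, -0.3]
width: 0.0357
```

Run:
```python
from st import *
to([.5015,.0195,.125]);snap('wrist','w7');im=snap('scene','s7')
cv2.imwrite('pics/s7z.png',cv2.resize(im[140:310,200:360,::-1],None,fx=3.5,fy=3.5,interpolation=cv2.INTER_CUBIC))
```

```text
t 12.83 p [0.5039 0.0155 0.1711] yaw -3.0941 z [ 0.    -0.001 -1.   ] F [-0.19  0.53 -0.29] w 0.0357 j7 0.92
slide [0.0023 0.0042 0.0461] tilt fix [-0.0013  0.0002  0.    ]
```

View pics/w7.png

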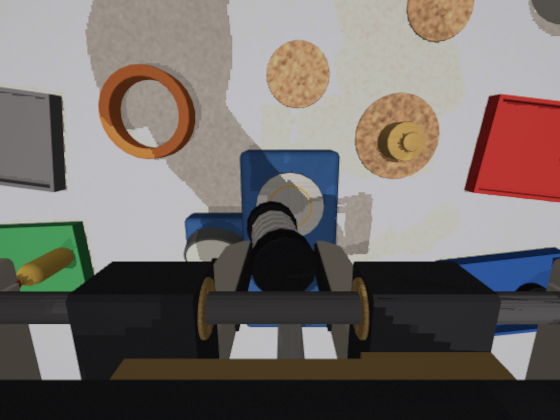

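View pics/s7z.png

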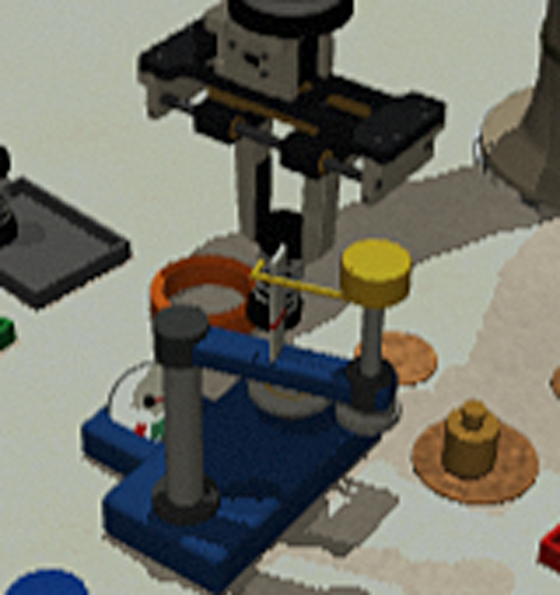

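Run:
```python
from st import *
p,R=st();c=bot.get_calibration('wrist')
for d in(-.0155,.064): print(d,proj('wrist',p+R[:,2]*d,c))
print('plate',proj('wrist',[.5015,.0195,.06],c),'at z.105',proj('wrist',[.5015,.0195,.107],c))
im=cv2.imread('pics/w7.png');cv2.imwrite('pics/w7z.png',cv2.resize(im[160:310,200:360],None,fx=4,fy=4,interpolation=cv2.INTER_CUBIC))
```

```text
t 12.93 p [0.5042 0.0156 0.1721] yaw -3.0933 z [ 0.002 -0.001 -1.   ] F [-0.63 -0.07 -0.83] w 0.0358 j7 0.92
-0.0155 [282.00497475 265.99548505]
0.064 [282.19146814 223.1933676 ]
plate [286.75901477 205.6535049 ] at z.105 [287.46106547 219.57974523]
```

View pics/w7z.png

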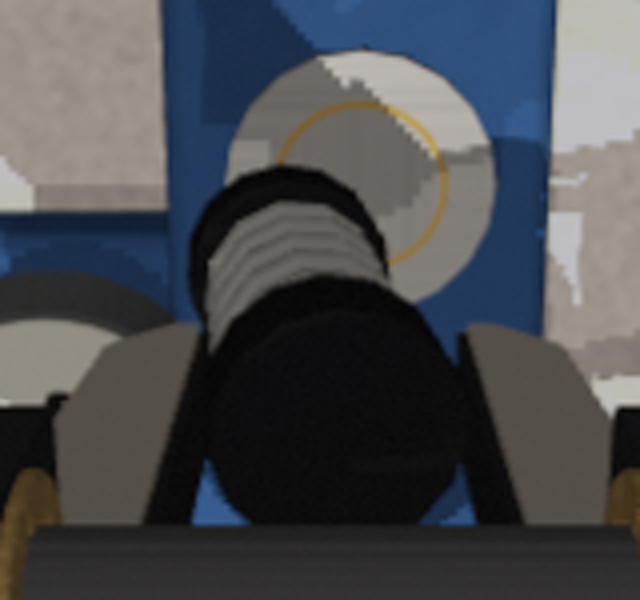

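The spring leans in the grip: cap at (283.6,264), foot at (272,226), where an upright foot would be near u=283. That is about 0.13 rad. Turn the tool to stand it upright before placing.

>>> send_rows(
  hand=[-1, -1, -1, -1, -1],
  slide=[
    [0.002, 0.003, 0],
    [0, 0, 0],
    [0, 0, 0],
    [0, 0, 0],
    [0, 0, 0],
  ],
  rotation=[
    [-0.07, 0, 0],
    [-0.06, 0, 0],
    [0, 0, 0],
    [0, 0, 0],
    [0, 0, 0],
  ],
)

```text
t: 13.35
ee_pos: [0.5053, 0.0198, 0.1771]
orientation: [-0.023, 0.998, 0.065, 0.003]
ft_force: [-0.2, 0.3, -1.4]
width: 0.0359
```

Run:
```python
from st import *
to([.5015,.0205,.125]);p,R=st();c=bot.get_calibration('wrist')
im=snap('wrist','w8')
print('cap',proj('wrist',p+[0,0,.0155],c),'foot if upright',proj('wrist',p-[0,0,.064],c))
print('plate',proj('wrist',[.5015,.0195,.06],c))
cv2.imwrite('pics/w8z.png',cv2.resize(im[130:330,160:420,::-1],None,fx=3,fy=3,interpolation=cv2.INTER_CUBIC))
```

```text
t 13.35 p [0.5053 0.0198 0.1771] yaw -3.0955 z [ 0.003  0.13  -0.992] F [-0.16  0.29 -1.45] w 0.0359 j7 1.06
slide [ 0.0042 -0.0059  0.0517] tilt fix [ 0.1295  0.0095 -0.    ]
t 13.35 p [0.5053 0.0198 0.1771] yaw -3.0955 z [ 0.003  0.13  -0.992] F [-0.16  0.29 -1.45] w 0.0359 j7 1.06
cap [285.8634309 266.1698405] foot if upright [271.74841719 222.66524612]
plate [266.25308739 202.49408173]
```

View pics/w8z.png

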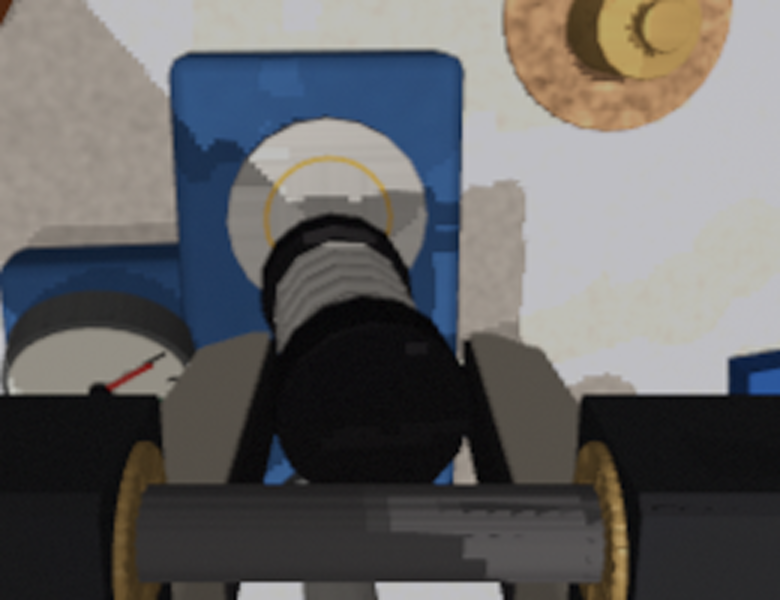

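Foot now at (272,226), against (272,223) for upright, so it stands straight. Lower along world vertical.

>>> send_rows(
  hand=[-1, -1, -1, -1, -1],
  slide=[
    [0.003, 0.001, 0.01],
    [0, -0.0026, 0.02],
    [0, -0.001, 0.008],
    [0, 0, 0],
    [0, 0, 0],
  ],
  rotation=[
    [0, 0.006, 0],
    [0, 0, 0],
    [0, 0, 0],
    [0, 0, 0],
    [0, 0, 0],
  ],
)

```text
t: 13.82
ee_pos: [0.5024, 0.0252, 0.1383]
orientation: [-0.026, 0.998, 0.063, 0.001]
ft_force: [-0.2, 0.6, -0.6]
width: 0.036
```

Run:
```python
from st import *
to([.5015,.0215,.125])
```

```text
t 13.82 p [0.5024 0.0252 0.1383] yaw -3.0896 z [-0.001  0.125 -0.992] F [-0.15  0.57 -0.61] w 0.036 j7 1.0
slide [ 0.0012 -0.0053  0.0127] tilt fix [ 0.1249  0.0058 -0.    ]
```

>>> send_rows(
  hand=[-1, -1, -1, -1],
  slide=[
    [0, -0.004, 0.004],
    [0, -0.0005, 0.004],
    [0, -0.0005, 0.002],
    [0, 0, 0],
  ],
  rotation=[
    [-0.004, 0, 0],
    [0, 0, 0],
    [0, 0, 0],
    [0, 0, 0],
  ],
)

```text
t: 14.15
ee_pos: [0.5032, 0.0221, 0.1279]
orientation: [-0.027, 0.998, 0.065, 0.002]
ft_force: [-0.3, -0.5, -0.3]
width: 0.0361
```

Run:
```python
from st import *
to([.5015,.0215,.125]);p,R=st();c=bot.get_calibration('wrist')
im=snap('wrist','w9')
print('cap',proj('wrist',p+[0,0,.0155],c),'foot if upright',proj('wrist',p-[0,0,.064],c))
print('plate',proj('wrist',[.5015,.0215,.06],c))
cv2.imwrite('pics/w9z.png',cv2.resize(im[130:330,160:420,::-1],None,fx=3,fy=3,interpolation=cv2.INTER_CUBIC))
```

```text
t 14.15 p [0.5032 0.0221 0.1279] yaw -3.0883 z [ 0.     0.129 -0.992] F [-0.26 -0.55 -0.29] w 0.0361 j7 0.99
slide [ 0.0017 -0.0008  0.0028] tilt fix [ 0.1289  0.007  -0.    ]
t 14.15 p [0.5032 0.0221 0.1279] yaw -3.0883 z [ 0.     0.129 -0.992] F [-0.26 -0.55 -0.29] w 0.0361 j7 0.99
cap [285.89968736 266.17240739] foot if upright [271.84507511 222.911376  ]
plate [270.76237701 219.45671706]
```

View pics/w9z.png

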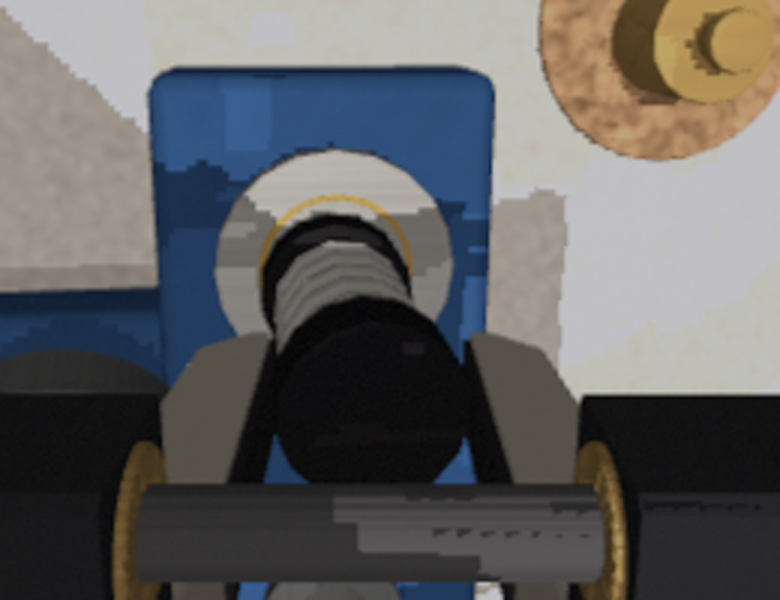

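Foot is centred on the plate's ring sideways, about 3 mm short along tool x. Correct and lower gently.

>>> send_rows(
  hand=[-1, -1, -1, -1],
  slide=[
    [0.0025, -0.0003, 0.002],
    [0, -0.0003, 0.002],
    [0, 0, 0.001],
    [0, 0, 0],
  ],
  rotation=[
    [0, 0, 0],
    [0, 0, 0],
    [0, 0, 0],
    [0, 0, 0],
  ],
)

```text
t: 14.53
ee_pos: [0.5008, 0.0217, 0.123]
orientation: [-0.026, 0.998, 0.065, 0.002]
ft_force: [0.1, -1.4, -0.2]
width: 0.0357
```

Run:
```python
from st import *
to([.5015,.0215,.125])
im=snap('wrist','w10')
cv2.imwrite('pics/w10z.png',cv2.resize(im[130:330,160:420,::-1],None,fx=3,fy=3,interpolation=cv2.INTER_CUBIC))
```

```text
t 14.53 p [0.5008 0.0217 0.123 ] yaw -3.0891 z [ 0.001  0.129 -0.992] F [ 0.12 -1.43 -0.2 ] w 0.0357 j7 0.98
slide [-0.0007 -0.     -0.002 ] tilt fix [ 0.1288  0.008  -0.    ]
```

View pics/w10z.png

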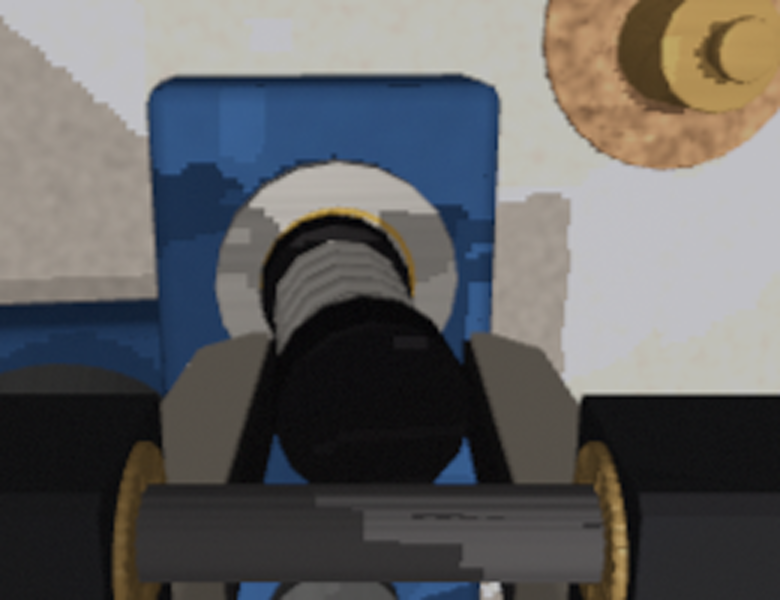

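>>> send_rows(
  hand=[-1, -1, -1],
  slide=[
    [0, 0, 0.0025],
    [0, 0, 0.0015],
    [0, 0, 0],
  ],
  rotation=[
    [0, 0, 0],
    [0, 0, 0],
    [0, 0, 0],
  ],
)

```text
t: 14.83
ee_pos: [0.5012, 0.022, 0.1192]
orientation: [-0.026, 0.998, 0.064, 0.003]
ft_force: [-1.3, -0.4, 2.8]
width: 0.0357
```

Contact, about 3.5 N net. Release to a moderate width, pause, then rise straight up.

>>> send_rows(
  hand=[0.3, 0.3, 0.3, 0.3, 0.3, 0.3, 0.3, 0.3],
  slide=[
    [0, 0, 0],
    [0, 0, 0],
    [0, 0, 0],
    [0, 0.002, -0.015],
    [0, 0.004, -0.03],
    [0, 0.005, -0.04],
    [0, 0.005, -0.04],
    [0, 0, 0],
  ],
  rotation=[
    [0, 0, 0],
    [0, 0, 0],
    [0, 0, 0],
    [0, 0, 0],
    [0, 0, 0],
    [0, 0, 0],
    [0, 0, 0],
    [0, 0, 0],
  ],
)

```text
t: 15.5
ee_pos: [0.4989, 0.024, 0.2483]
orientation: [-0.028, 0.997, 0.066, -0.0]
ft_force: [2.1, -0.2, 0.2]
width: 0.0607
```

Run:
```python
from st import *
st();c=bot.get_calibration('wrist')
im=snap('wrist','w11');im=snap('scene','s11')
print('cap top',proj('wrist',[.5015,.021,.14],c),'plate',proj('wrist',[.5015,.021,.06],c))
cv2.imwrite('pics/s11z.png',cv2.resize(im[140:310,200:360,::-1],None,fx=3.5,fy=3.5,interpolation=cv2.INTER_CUBIC))
```

```text
t 15.5 p [0.4989 0.024  0.2483] yaw -3.0855 z [-0.005  0.132 -0.991] F [ 2.11 -0.23  0.17] w 0.0607 j7 1.16
cap top [263.55293851 212.0505733 ] plate [258.67981648 194.87680357]
```

View pics/w11.png

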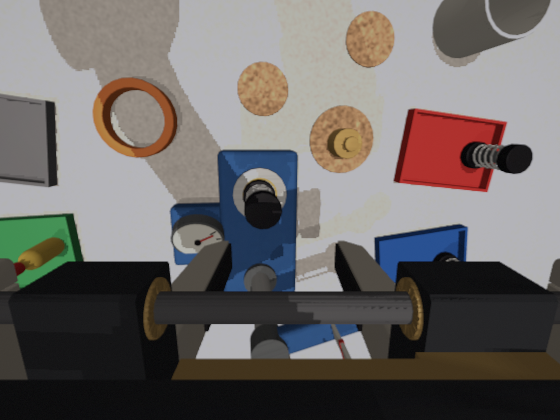

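View pics/s11z.png

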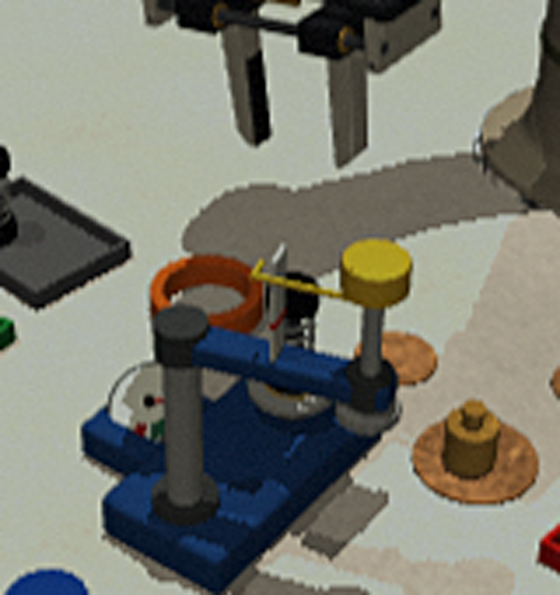

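Spring stands upright in the plate's middle (cap at (263,210), predicted (263.5,212)). Level, rise and go to the knob.

>>> send_rows(
  hand=[0.3, 0.3, 0.3, 0.3, 0.3, 0.3, 0.3, 0.3, 0.3, 0.3],
  slide=[
    [0, 0.003, -0.03],
    [0, 0, -0.03],
    [0, 0, -0.01],
    [-0.026, 0.03, 0],
    [-0.03, 0.036, 0],
    [-0.025, 0.036, 0],
    [-0.01, 0.012, 0],
    [0, 0, 0],
    [0, 0, 0],
    [0, 0, 0],
  ],
  rotation=[
    [0.07, 0, 0],
    [0.06, 0, 0],
    [0, 0, 0],
    [0, 0, 0],
    [0, 0, 0],
    [0, 0, 0],
    [0, 0, 0.12],
    [0, 0, 0.12],
    [0, 0, 0.12],
    [0, 0, 0.12],
  ],
)

```text
t: 16.43
ee_pos: [0.5825, 0.1339, 0.2968]
orientation: [0.224, 0.974, -0.004, -0.012]
ft_force: [-0.9, 0.5, 0.4]
width: 0.0597
```

>>> send_rows(
  hand=[0.3, 0.3, 0.3, 0.3, 0.3, 0.3, 0.3, 0.3, 0.3],
  slide=[
    [0, 0, 0],
    [0, 0, 0],
    [0, 0, 0],
    [0, 0, 0],
    [0, 0, 0],
    [0, 0, 0],
    [0, 0, 0],
    [0, 0, 0],
    [0, 0, 0],
  ],
  rotation=[
    [0, 0, 0.12],
    [0, 0, 0.12],
    [0, 0, 0.12],
    [0, 0, 0.12],
    [0, 0, 0.12],
    [0, 0, 0.12],
    [0, 0, 0.12],
    [0, 0, 0],
    [0, 0, 0],
  ],
)

```text
t: 17.18
ee_pos: [0.5781, 0.1301, 0.2769]
orientation: [0.617, 0.786, -0.017, -0.018]
ft_force: [0.4, 0.1, 0.5]
width: 0.0601
```

Run:
```python
from st import *
to([.584,.141,.24]);c=bot.get_calibration('wrist')
im=snap('wrist','w12')
print('knob top',proj('wrist',[.584,.141,.264],c))
```

```text
t 17.18 p [0.5781 0.1301 0.2769] yaw 1.8108 z [-0.049 -0.005 -0.999] F [0.41 0.07 0.5 ] w 0.0601 j7 -0.31
slide [0.0089 0.0101 0.0365] tilt fix [-0.0488 -0.0067  0.    ]
knob top [296.40631138 234.32490194]
```

View pics/w12.png

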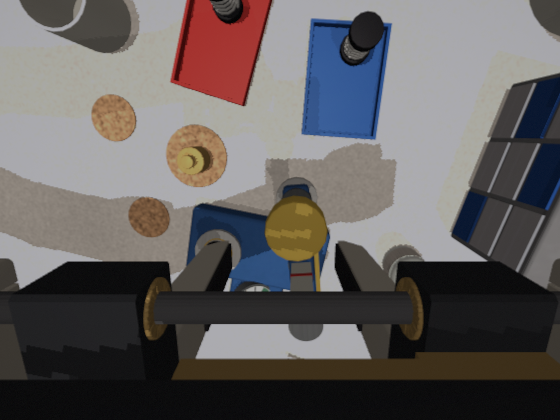

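Knob at (296,230), predicted (296,234). Level, align, descend around the knob.

>>> send_rows(
  hand=[0.3, 0.3, 0.3, 0.3, 0.3],
  slide=[
    [0.009, 0.008, -0.004],
    [0, 0, 0],
    [0, 0, 0],
    [0, 0, 0],
    [0, 0, 0],
  ],
  rotation=[
    [-0.049, -0.007, 0],
    [0, 0, -0.07],
    [0, 0, 0],
    [0, 0, 0],
    [0, 0, 0],
  ],
)

```text
t: 17.65
ee_pos: [0.5835, 0.1398, 0.2771]
orientation: [0.584, 0.812, -0.001, -0.001]
ft_force: [-0.3, -0.2, 0.2]
width: 0.0603
```

Run:
```python
from st import *
to([.584,.141,.238]);c=bot.get_calibration('wrist')
im=snap('wrist','w13')
print('knob top',proj('wrist',[.584,.141,.264],c))
```

```text
t 17.65 p [0.5835 0.1398 0.2771] yaw 1.8941 z [-0.003 -0.    -1.   ] F [-0.28 -0.17  0.15] w 0.0603 j7 -0.27
slide [0.0009 0.0009 0.0391] tilt fix [-0.0029 -0.0009  0.    ]
knob top [283.26287822 246.34429222]
```

View pics/w13.png

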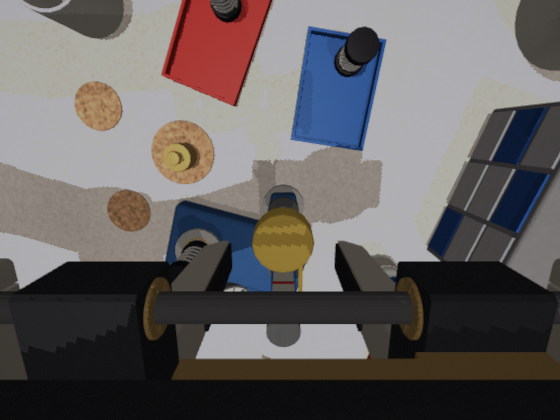

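>>> send_rows(
  hand=[0.3, 0.3, 0.3, -0.03, -0.03],
  slide=[
    [0.003, 0.001, 0.014],
    [0, 0, 0.014],
    [0, 0, 0.004],
    [0, 0, 0],
    [0, 0, 0],
  ],
  rotation=[
    [-0.003, 0, 0],
    [0, 0, 0],
    [0, 0, 0],
    [0, 0, 0],
    [0, 0, 0],
  ],
)

```text
t: 18.12
ee_pos: [0.5844, 0.1421, 0.2445]
orientation: [0.586, 0.81, 0.001, -0.0]
ft_force: [-0.1, -0.6, 0.3]
width: 0.0512
```

Run:
```python
from st import *
to([.584,.142,.246])
```

```text
t 18.12 p [0.5844 0.1421 0.2445] yaw 1.8899 z [ 0.     0.001 -1.   ] F [-0.11 -0.6   0.28] w 0.0512 j7 -0.3
slide [-0.     -0.0004 -0.0015] tilt fix [ 0.0006 -0.0011  0.    ]
```

>>> send_rows(
  hand=[-0.03, -0.03, -0.03, -0.03, -0.03],
  slide=[
    [-0.0006, -0.012, -0.001],
    [-0.0006, -0.012, -0.001],
    [-0.0006, -0.012, -0.001],
    [-0.0006, -0.012, -0.001],
    [-0.0006, -0.012, -0.001],
  ],
  rotation=[
    [0, 0, -0.1],
    [0, 0, -0.1],
    [0, 0, -0.1],
    [0, 0, -0.1],
    [0, 0, -0.1],
  ],
)

```text
t: 18.53
ee_pos: [0.5367, 0.1125, 0.2523]
orientation: [0.358, 0.934, 0.004, 0.002]
ft_force: [1.7, 1.0, -1.3]
width: 0.0452
```

```bash
cat > sw.py <<'E'
from st import *
p,R=st()
C=np.array([.6214,.0264]); d=p[:2]-C; a=.045
x=d[0]*np.cos(a)+d[1]*np.sin(a); y=-d[0]*np.sin(a)+d[1]*np.cos(a)
q=np.arctan2(y,-x); yaw=np.arctan2(R[1,0],R[0,0]); w=(np.pi+a-q-yaw+np.pi)%(2*np.pi)-np.pi
z=R.T@np.array([0,0,-1.])
print('q',round(q,3),'rad',round(np.hypot(x,y),4),'yaw to add (neg rot)',round(w,3),'tilt fix',np.cross([0,0,1],z).round(4))
E
python3 sw.py
```

```text
t 18.53 p [0.5367 0.1125 0.2523] yaw 2.4093 z [ 0.007  0.005 -1.   ] F [ 1.72  1.01 -1.33] w 0.0452 j7 0.18
q 0.838 rad 0.1208 yaw to add (neg rot) -0.061 tilt fix [ 0.0082  0.0016 -0.    ]
```

>>> send_rows(
  hand=[-0.03, -0.03, -0.03, -0.03, -0.03],
  slide=[
    [-0.0006, -0.012, 0.002],
    [-0.0006, -0.012, 0.002],
    [-0.0006, -0.012, 0.001],
    [-0.0006, -0.012, 0],
    [-0.0006, -0.012, 0],
  ],
  rotation=[
    [0.006, 0, -0.085],
    [0, 0, -0.09],
    [0, 0, -0.09],
    [0, 0, -0.09],
    [0, 0, -0.09],
  ],
)

```text
t: 18.95
ee_pos: [0.5088, 0.0615, 0.2519]
orientation: [0.13, 0.991, 0.002, 0.005]
ft_force: [0.7, 1.0, -1.1]
width: 0.0449
```

```bash
python3 sw.py
```

```text
t 18.95 p [0.5088 0.0615 0.2519] yaw 2.8802 z [ 0.011  0.003 -1.   ] F [ 0.7   1.02 -1.13] w 0.0449 j7 0.67
q 0.347 rad 0.118 yaw to add (neg rot) -0.041 tilt fix [ 0.0062  0.01   -0.    ]
```

>>> send_rows(
  hand=[-0.03, -0.03, -0.03, -0.03],
  slide=[
    [0.0006, -0.012, 0.002],
    [-0.0002, -0.012, 0.002],
    [0, -0.012, 0.001],
    [0, 0, 0],
  ],
  rotation=[
    [0.003, 0.005, -0.09],
    [0, 0.003, -0.09],
    [0, 0, -0.08],
    [0, 0, 0],
  ],
)

```text
t: 19.28
ee_pos: [0.5032, 0.0239, 0.25]
orientation: [-0.007, 1.0, 0.001, 0.004]
ft_force: [0.1, -0.8, -0.1]
width: 0.0453
```

```bash
python3 sw.py
```

```text
t 19.28 p [0.5032 0.0239 0.25  ] yaw -3.1277 z [ 0.007  0.001 -1.   ] F [ 0.13 -0.82 -0.1 ] w 0.0453 j7 0.97
q 0.024 rad 0.1183 yaw to add (neg rot) 0.007 tilt fix [ 0.0013  0.0073 -0.    ]
```

>>> send_rows(
  hand=[-0.03, -0.03, -0.03, -0.03],
  slide=[
    [0, -0.003, 0],
    [0, -0.003, 0],
    [0, -0.002, 0],
    [0, 0, 0],
  ],
  rotation=[
    [0, 0.007, 0],
    [0, 0, 0],
    [0, 0, 0],
    [0, 0, 0],
  ],
)

```text
t: 19.62
ee_pos: [0.5037, 0.0197, 0.2513]
orientation: [-0.003, 1.0, 0.003, 0.001]
ft_force: [0.0, 0.2, 0.2]
width: 0.0452
```

```bash
python3 sw.py
python3 - <<'E'
from h import *
snap('wrist','w14')
E
```

```text
t 19.62 p [0.5037 0.0197 0.2513] yaw -3.1361 z [ 0.001  0.007 -1.   ] F [0.01 0.19 0.22] w 0.0452 j7 0.98
q -0.012 rad 0.1179 yaw to add (neg rot) 0.051 tilt fix [ 0.0068  0.0013 -0.    ]
```

View pics/w14.png

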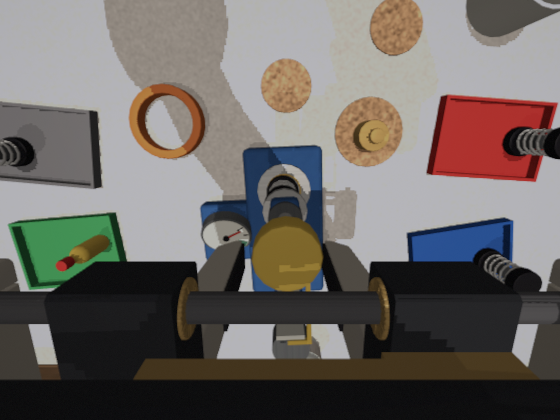

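>>> send_rows(
  hand=[-0.03, -0.03, -0.03],
  slide=[
    [0, -0.003, 0],
    [0, -0.002, 0],
    [0, 0, 0],
  ],
  rotation=[
    [0.006, 0, 0],
    [0, 0, 0],
    [0, 0, 0],
  ],
)

```text
t: 19.92
ee_pos: [0.5039, 0.0195, 0.2518]
orientation: [-0.003, 1.0, 0.002, 0.001]
ft_force: [-0.2, 0.1, 0.4]
width: 0.0451
```

Knob stalls at the end stop, so the head is over the plate. Rise, shut the fingers, and press on the knob's top.

>>> send_rows(
  hand=[0.1, 0.1, 0.1, -1, -1, -1, -1, -1, -1],
  slide=[
    [0, 0.002, 0],
    [0, 0, -0.02],
    [0, 0, -0.015],
    [0, 0, 0],
    [0, 0, 0],
    [0, 0, 0],
    [0, 0, 0],
    [0, 0, 0],
    [0, 0, 0],
  ],
  rotation=[
    [0, 0, 0],
    [0, 0, 0],
    [0, 0, 0],
    [0, 0, 0],
    [0, 0, 0],
    [0, 0, 0],
    [0, 0, 0],
    [0, 0, 0],
    [0, 0, 0],
  ],
)

```text
t: 20.67
ee_pos: [0.5035, 0.0206, 0.2863]
orientation: [-0.001, 1.0, 0.0, 0.0]
ft_force: [0.3, 0.0, -0.4]
width: 0.0156
```

Run:
```python
from st import *
to([.5025,.0215,.266]); c=bot.get_calibration('wrist');snap('wrist','w15');im=snap('scene','s15')
print(proj('wrist',[.5025,.0215,.264],c))
cv2.imwrite('pics/s15z.png',cv2.resize(im[130:310,190:360,::-1],None,fx=3.3,fy=3.3,interpolation=cv2.INTER_CUBIC))
```

```text
t 20.67 p [0.5035 0.0206 0.2863] yaw -3.1386 z [ 0.001  0.    -1.   ] F [ 0.33  0.02 -0.41] w 0.0156 j7 1.02
slide [0.001  0.0009 0.0203] tilt fix [ 0.0003  0.0006 -0.    ]
[283.52138324 240.08453363]
```

View pics/w15.png

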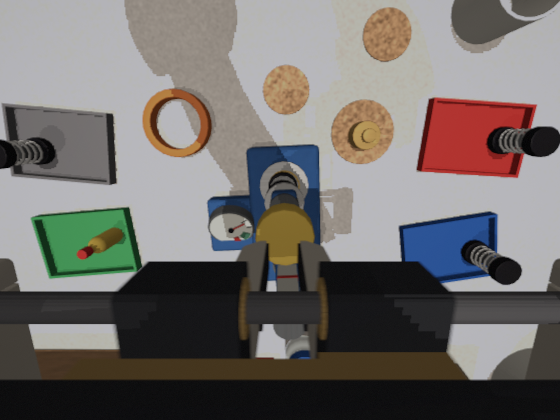

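View pics/s15z.png

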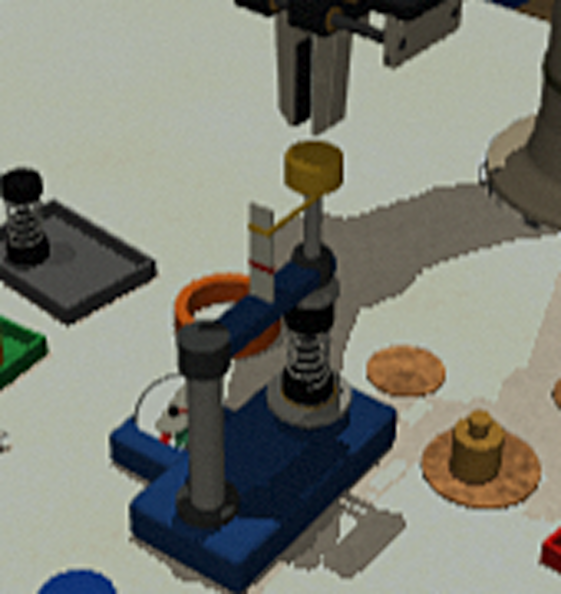

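Spring and pad are aligned, pointer above the mark. Press gradually.

>>> send_rows(
  hand=[-1, -1, -1, -1, -1, -1],
  slide=[
    [0.003, 0.001, 0],
    [0, 0, 0.01],
    [0, 0, 0.01],
    [0, 0, 0.008],
    [0, 0, 0.006],
    [0, 0, 0],
  ],
  rotation=[
    [0, 0, 0],
    [0, 0, 0],
    [0, 0, 0],
    [0, 0, 0],
    [0, 0, 0],
    [0, 0, 0],
  ],
)

```text
t: 21.27
ee_pos: [0.5009, 0.0219, 0.2487]
orientation: [-0.001, 1.0, 0.001, 0.001]
ft_force: [-0.3, -2.0, 5.6]
width: 0.0006
```

```bash
cat > dial.py <<'E'
from st import *
import sys
p,R=st(); z=p[2]; print('ram est',round(.264-z,4))
im=snap('wrist',sys.argv[1])
cv2.imwrite(f'pics/{sys.argv[1]}z.png',cv2.resize(im[180:290,170:330,::-1],None,fx=5,fy=5,interpolation=cv2.INTER_CUBIC))
E
python3 dial.py w16
```

```text
t 21.27 p [0.5009 0.0219 0.2487] yaw -3.1387 z [ 0.002  0.001 -1.   ] F [-0.35 -1.99  5.6 ] w 0.0006 j7 0.96
ram est 0.0153
```

View pics/w16z.png

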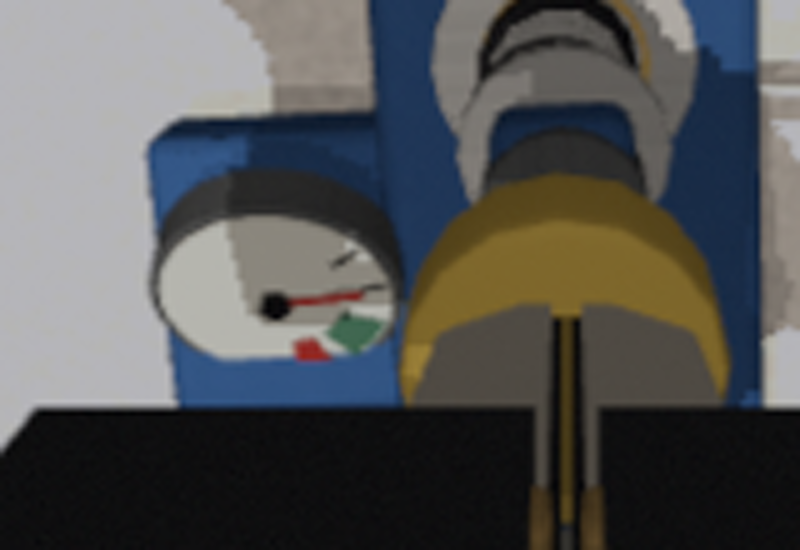

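Needle just short of the green band. Continue in small steps.

>>> send_rows(
  hand=[-1, -1, -1],
  slide=[
    [0, 0, 0.003],
    [0, 0, 0.003],
    [0, 0, 0],
  ],
  rotation=[
    [0, 0, 0],
    [0, 0, 0],
    [0, 0, 0],
  ],
)

```text
t: 21.57
ee_pos: [0.501, 0.022, 0.2437]
orientation: [-0.002, 1.0, -0.0, 0.001]
ft_force: [-1.5, -1.0, 9.8]
width: 0.0006
```

```bash
python3 dial.py w17
```

```text
t 21.57 p [0.501  0.022  0.2437] yaw -3.1385 z [ 0.001 -0.001 -1.   ] F [-1.48 -0.97  9.79] w 0.0006 j7 0.95
ram est 0.0203
```

View pics/w17z.png

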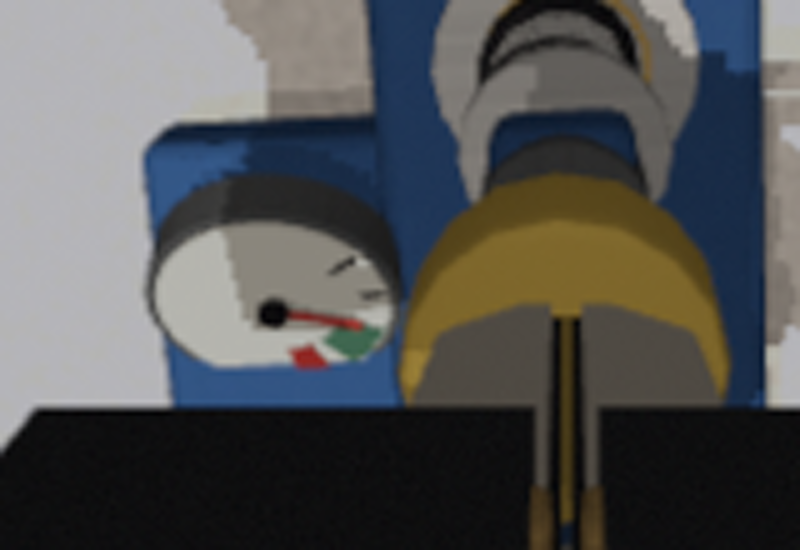

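Slope about 0.8 N/mm: stiff spring. Needle at the edge of green. A bit further.

>>> send_rows(
  hand=[-1, -1, -1],
  slide=[
    [0, 0, 0.003],
    [0, 0, 0.0015],
    [0, 0, 0],
  ],
  rotation=[
    [0, 0, 0],
    [0, 0, 0],
    [0, 0, 0],
  ],
)

```text
t: 21.87
ee_pos: [0.501, 0.0219, 0.2411]
orientation: [-0.001, 1.0, -0.002, 0.001]
ft_force: [-3.2, -1.8, 11.6]
width: 0.0003
```

```bash
python3 dial.py w18
python3 - <<'E'
from h import *
im=snap('scene','s18')
cv2.imwrite('pics/s18z.png',cv2.resize(im[150:290,210:330,::-1],None,fx=4,fy=4,interpolation=cv2.INTER_CUBIC))
E
```

```text
t 21.87 p [0.501  0.0219 0.2411] yaw -3.1388 z [ 0.002 -0.003 -1.   ] F [-3.24 -1.81 11.57] w 0.0003 j7 0.95
ram est 0.0229
```

View pics/w18z.png

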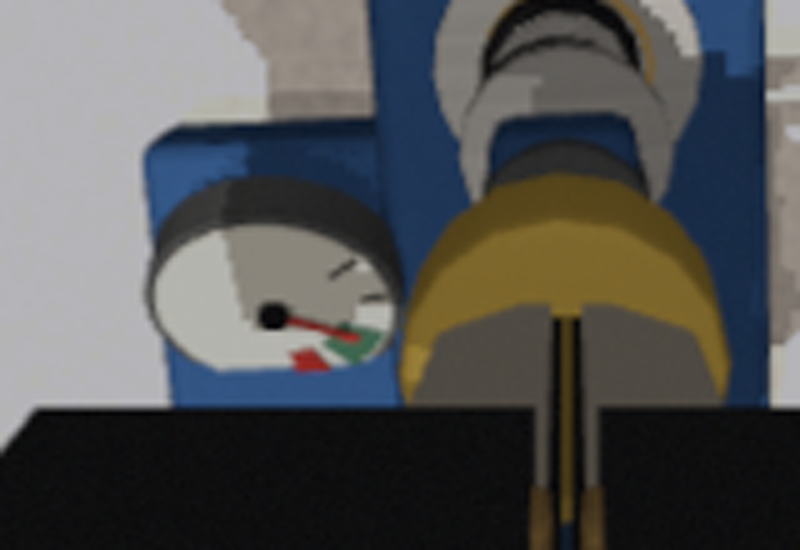

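View pics/s18z.png

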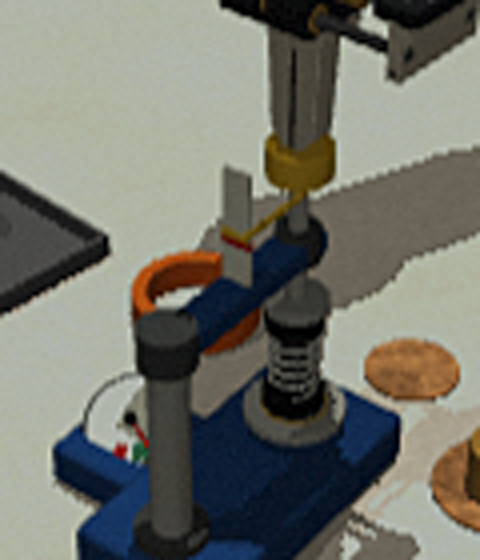

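Needle is in the green, and the pointer is above the red mark. Go slightly deeper and hold.

>>> send_rows(
  hand=[-1, -1, -1, -1, -1, -1],
  slide=[
    [0, 0, 0.0015],
    [0, 0, 0.0005],
    [0, 0, 0.0003],
    [0, 0, 0.0003],
    [0, 0, 0.0003],
    [0, 0, 0.0003],
  ],
  rotation=[
    [0, 0, 0],
    [0, 0, 0],
    [0, 0, 0],
    [0, 0, 0],
    [0, 0, 0],
    [0, 0, 0],
  ],
)

```text
t: 22.47
ee_pos: [0.501, 0.022, 0.2421]
orientation: [-0.001, 1.0, -0.004, 0.001]
ft_force: [-3.4, -1.7, 10.9]
width: 0.0006
```

```bash
python3 dial.py w19
```

```text
t 22.47 p [0.501  0.022  0.2421] yaw -3.139 z [ 0.003 -0.008 -1.   ] F [-3.38 -1.67 10.94] w 0.0006 j7 0.94
ram est 0.0219
```

View pics/w19z.png

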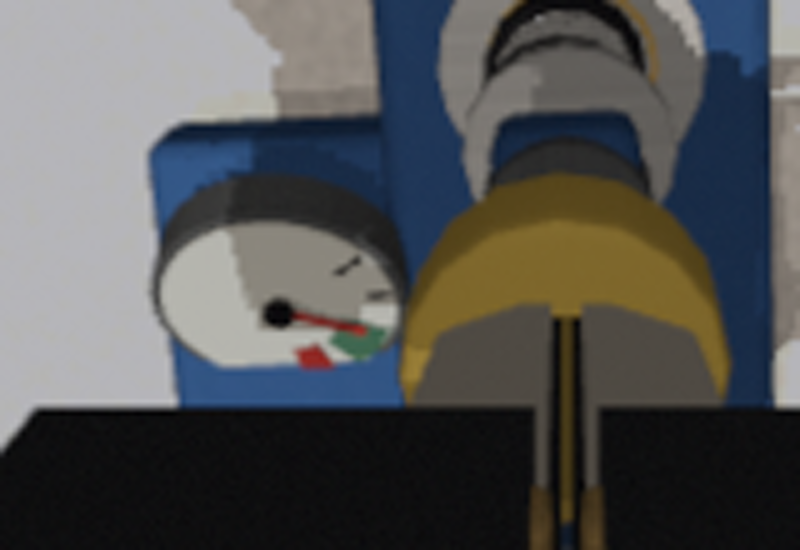

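Holding drifts up by about 0.7 mm per row. Push deeper and compensate, then hold with camera calls.

>>> send_rows(
  hand=[-1, -1, -1, -1],
  slide=[
    [0, 0, 0.0025],
    [0, 0, 0.002],
    [0, 0, 0.0017],
    [0, 0, 0.0007],
  ],
  rotation=[
    [0.005, 0.002, 0],
    [0, 0, 0],
    [0, 0, 0],
    [0, 0, 0],
  ],
)

```text
t: 22.85
ee_pos: [0.501, 0.022, 0.2383]
orientation: [-0.001, 1.0, -0.009, 0.001]
ft_force: [-3.6, -1.6, 14.0]
width: 0.0007
```

```bash
python3 dial.py w20
```

```text
t 22.85 p [0.501  0.022  0.2383] yaw -3.1393 z [ 0.002 -0.017 -1.   ] F [-3.63 -1.63 13.95] w 0.0007 j7 0.93
ram est 0.0257
```

View pics/w20z.png

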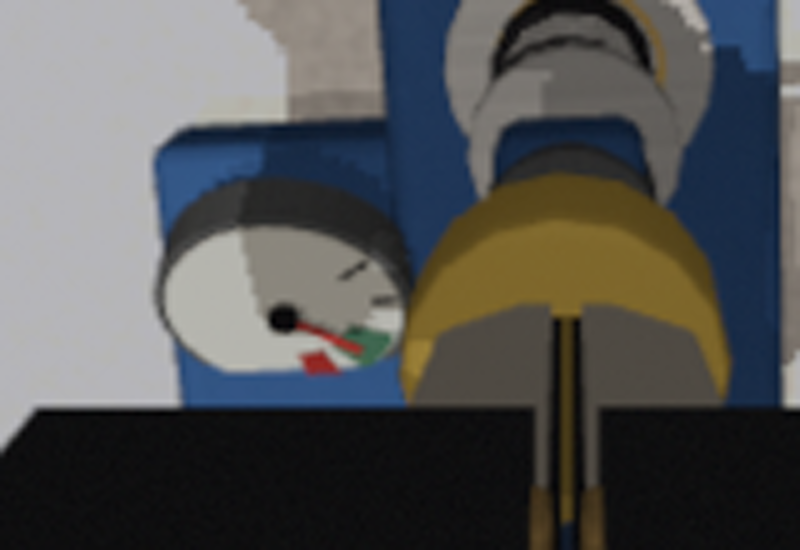

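Needle in the middle of the green. Hold here with camera calls (about 1.1 s) and read the pointer.

```bash
python3 - <<'E'
from st import *
for i in range(22):
    im=bot.get_image('scene')
    if i%7==0: st()
cv2.imwrite('pics/s20z.png',cv2.resize(im[170:270,230:330,::-1],None,fx=6,fy=6,interpolation=cv2.INTER_CUBIC))
E
python3 dial.py w21
```

```text
t 22.95 p [0.501  0.022  0.2384] yaw -3.1394 z [ 0.002 -0.017 -1.   ] F [-3.4  -1.81 14.27] w 0.0004 j7 0.93
t 23.3 p [0.501  0.022  0.2385] yaw -3.1395 z [ 0.002 -0.017 -1.   ] F [-4.21 -1.05 13.64] w 0.0004 j7 0.93
t 23.65 p [0.501  0.022  0.2385] yaw -3.1394 z [ 0.002 -0.017 -1.   ] F [-2.81 -0.58 13.73] w 0.0007 j7 0.93
t 24.0 p [0.501  0.022  0.2385] yaw -3.1395 z [ 0.002 -0.017 -1.   ] F [-4.05 -2.05 13.98] w 0.0005 j7 0.93
t 24.0 p [0.501  0.022  0.2385] yaw -3.1395 z [ 0.002 -0.017 -1.   ] F [-4.05 -2.05 13.98] w 0.0005 j7 0.93
ram est 0.0255
```

View pics/w21z.png

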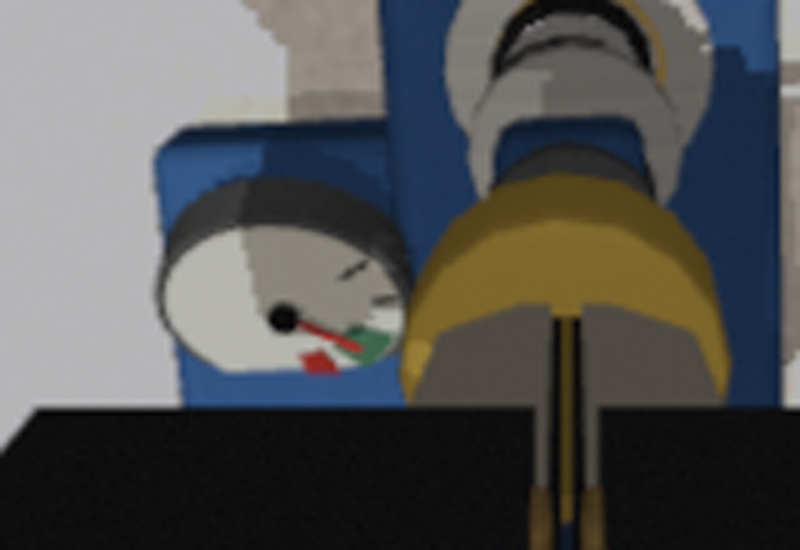

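View pics/s20z.png

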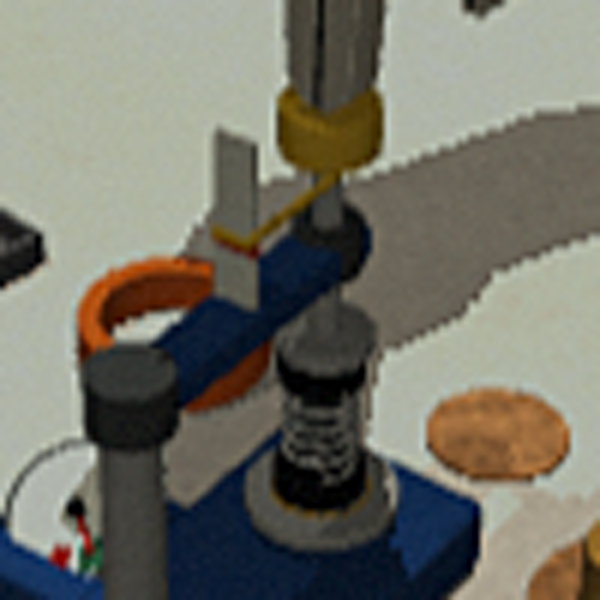

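Needle held mid-green for over 1 s. The pointer at (235,235) is above the red mark at (245,252), and ram is about 25.5 mm, under 36: a good spring, so the blue tray. Release slowly.

>>> send_rows(
  hand=[-1, -1, -1, -1, -1, -1, -1, 0.1, 0.1, 0.1],
  slide=[
    [0, 0, -0.006],
    [0, 0, -0.007],
    [0, 0, -0.008],
    [0, 0, -0.009],
    [0, 0, -0.01],
    [0, 0, -0.012],
    [0, 0, -0.008],
    [0, 0, 0],
    [0, 0, 0],
    [0, 0, 0],
  ],
  rotation=[
    [0, 0, 0],
    [0, 0, 0],
    [0, 0, 0],
    [0, 0, 0],
    [0.008, 0.001, 0],
    [0.008, 0.001, 0],
    [0, 0, 0],
    [0, 0, 0],
    [0, 0, 0],
    [0, 0, 0],
  ],
)

```text
t: 24.88
ee_pos: [0.5001, 0.0231, 0.3027]
orientation: [-0.001, 1.0, -0.017, -0.001]
ft_force: [0.5, -0.6, 0.2]
width: 0.016
```

```bash
python3 sw.py
python3 - <<'E'
from st import *
c=bot.get_calibration('wrist');snap('wrist','w22');print(proj('wrist',[.5025,.0215,.264],c))
E
```

```text
t 24.88 p [0.5001 0.0231 0.3027] yaw -3.1394 z [-0.002 -0.035 -0.999] F [ 0.49 -0.59  0.17] w 0.016 j7 1.01
q 0.018 rad 0.1214 yaw to add (neg rot) 0.025 tilt fix [-0.0346 -0.0017  0.    ]
[281.73628651 236.84297887]
```

View pics/w22.png

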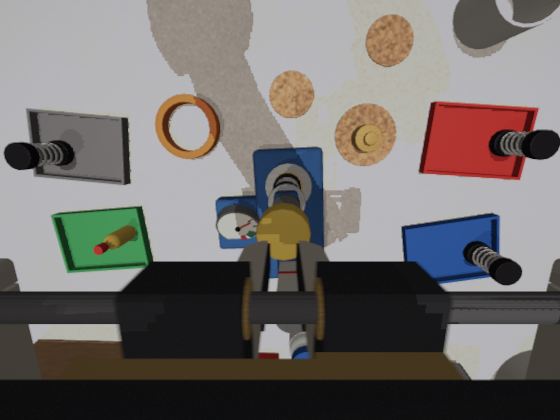

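>>> send_rows(
  hand=[0.25, 0.25, 0.25, 0.25, 0.25, 0.25],
  slide=[
    [0, -0.002, 0],
    [0, 0, 0],
    [0, 0, 0],
    [0, 0, 0],
    [0, 0, 0],
    [0, 0, 0],
  ],
  rotation=[
    [-0.035, -0.002, 0],
    [0, 0, -0.02],
    [0, 0, 0],
    [0, 0, 0],
    [0, 0, 0],
    [0, 0, 0],
  ],
)

```text
t: 25.43
ee_pos: [0.4988, 0.0209, 0.3003]
orientation: [-0.012, 1.0, -0.0, -0.002]
ft_force: [-0.6, 0.4, 0.1]
width: 0.0568
```

```bash
python3 sw.py
python3 - <<'E'
from st import *
c=bot.get_calibration('wrist');snap('wrist','w23');print(proj('wrist',[.5015,.022,.264],c));to([.5015,.022,.248])
E
```

```text
t 25.43 p [0.4988 0.0209 0.3003] yaw -3.1167 z [-0.004 -0.    -1.   ] F [-0.59  0.37  0.07] w 0.0568 j7 1.06
q 0.0 rad 0.1228 yaw to add (neg rot) 0.02 tilt fix [ 0.     -0.0042  0.    ]
[283.57104881 238.49416846]
t 25.48 p [0.4988 0.021  0.3004] yaw -3.1166 z [-0.004  0.    -1.   ] F [-0.39  0.4  -0.06] w 0.0576 j7 1.06
slide [-0.0029  0.0009  0.0524] tilt fix [ 0.0002 -0.004   0.    ]
```

View pics/w23.png

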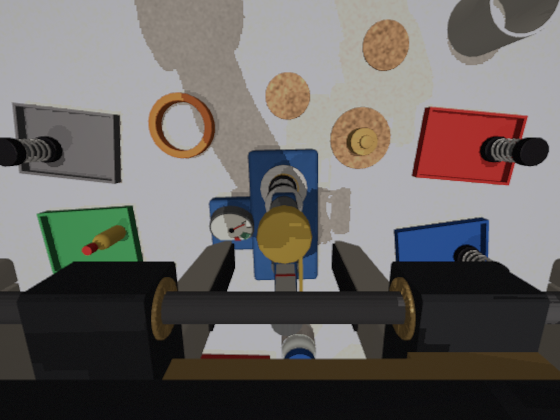

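>>> send_rows(
  hand=[0.25, 0.25, 0.25, 0.25, -0.03, -0.03, -0.03],
  slide=[
    [-0.002, 0.001, 0.015],
    [0, 0, 0.018],
    [0, 0, 0.015],
    [0, 0, 0.004],
    [0, 0, 0],
    [0, 0, 0],
    [0, 0, 0],
  ],
  rotation=[
    [0, -0.004, 0],
    [0, 0, 0],
    [0, 0, 0],
    [0, 0, 0],
    [0, 0, 0],
    [0, 0, 0],
    [0, 0, 0],
  ],
)

```text
t: 26.07
ee_pos: [0.502, 0.0239, 0.2483]
orientation: [-0.014, 1.0, -0.0, 0.002]
ft_force: [0.3, -0.3, 0.9]
width: 0.0459
```

```bash
python3 sw.py
```

```text
t 26.07 p [0.502  0.0239 0.2483] yaw -3.1145 z [ 0.003 -0.001 -1.   ] F [ 0.27 -0.32  0.87] w 0.0459 j7 0.98
q 0.024 rad 0.1194 yaw to add (neg rot) -0.006 tilt fix [-0.0007  0.003   0.    ]
```

>>> send_rows(
  hand=[-0.03, -0.03, -0.03, -0.03, -0.03],
  slide=[
    [-0.0006, 0.012, 0],
    [-0.0006, 0.012, 0],
    [-0.0006, 0.012, 0],
    [-0.0006, 0.012, 0],
    [-0.0006, 0.012, 0],
  ],
  rotation=[
    [0, 0, 0.09],
    [0, 0, 0.1],
    [0, 0, 0.1],
    [0, 0, 0.1],
    [0, 0, 0.1],
  ],
)

```text
t: 26.48
ee_pos: [0.5152, 0.0789, 0.2509]
orientation: [0.241, 0.97, -0.002, 0.002]
ft_force: [-0.5, -0.6, -0.6]
width: 0.0453
```

```bash
python3 sw.py
```

```text
t 26.48 p [0.5152 0.0789 0.2509] yaw 2.6539 z [ 0.003 -0.005 -1.   ] F [-0.47 -0.56 -0.62] w 0.0453 j7 0.44
q 0.504 rad 0.1185 yaw to add (neg rot) 0.029 tilt fix [-0.0027  0.0052  0.    ]
```

>>> send_rows(
  hand=[-0.03, -0.03, -0.03, -0.03, -0.03],
  slide=[
    [0, 0.012, 0.001],
    [-0.0004, 0.012, 0.001],
    [-0.0006, 0.012, 0],
    [-0.0006, 0.012, 0],
    [-0.0006, 0.012, 0],
  ],
  rotation=[
    [-0.002, 0.004, 0.09],
    [0, 0, 0.09],
    [0, 0, 0.1],
    [0, 0, 0.1],
    [0, 0, 0.1],
  ],
)

```text
t: 26.9
ee_pos: [0.5546, 0.1255, 0.2528]
orientation: [0.476, 0.879, -0.001, 0.002]
ft_force: [-0.2, -0.4, -0.9]
width: 0.0451
```

```bash
python3 sw.py
```

```text
t 26.9 p [0.5546 0.1255 0.2528] yaw 2.1492 z [ 0.002 -0.003 -1.   ] F [-0.22 -0.38 -0.89] w 0.0451 j7 -0.06
q 1.022 rad 0.1195 yaw to add (neg rot) 0.015 tilt fix [ 0.0004  0.0039 -0.    ]
```

>>> send_rows(
  hand=[-0.03, -0.03, -0.03, -0.03, 0.3, 0.3, 0.3],
  slide=[
    [-0.0004, 0.012, 0.001],
    [-0.0006, 0.012, 0.001],
    [-0.0006, 0.012, 0],
    [-0.0006, 0.008, 0],
    [0, -0.002, 0],
    [0, 0, 0],
    [0, 0, 0],
  ],
  rotation=[
    [0, 0.004, 0.09],
    [0, 0, 0.1],
    [0, 0, 0.1],
    [0, 0, 0.06],
    [0, 0, 0],
    [0, 0, 0],
    [0, 0, 0],
  ],
)

```text
t: 27.48
ee_pos: [0.5958, 0.1455, 0.2562]
orientation: [0.629, 0.778, 0.002, 0.001]
ft_force: [-0.4, -0.1, -0.1]
width: 0.0587
```

```bash
python3 sw.py
```

```text
t 27.48 p [0.5958 0.1455 0.2562] yaw 1.7817 z [ 0.005  0.003 -1.   ] F [-0.38 -0.07 -0.13] w 0.0587 j7 -0.38
q 1.404 rad 0.1218 yaw to add (neg rot) 0.001 tilt fix [ 0.0052 -0.0015  0.    ]
```

>>> send_rows(
  hand=[0.3, 0.3, 0.3, 0.3, 0.3, 0.3, 0.3, 0.3, 0.3, 0.3],
  slide=[
    [0, 0, -0.025],
    [0, 0, -0.03],
    [-0.006, -0.007, -0.01],
    [-0.0254, -0.0295, 0],
    [-0.0254, -0.0295, 0],
    [-0.0254, -0.0295, 0],
    [-0.018, -0.02, 0],
    [0, 0, 0],
    [0, 0, 0],
    [0, 0, 0],
  ],
  rotation=[
    [0, 0, 0],
    [0, 0, 0],
    [0, 0, 0],
    [0, 0, 0],
    [0, 0, 0],
    [0, 0, 0],
    [0, 0, 0],
    [0, 0, -0.12],
    [0, 0, -0.12],
    [0, 0, -0.12],
  ],
)

```text
t: 28.32
ee_pos: [0.4921, 0.0132, 0.323]
orientation: [0.469, 0.883, 0.001, 0.003]
ft_force: [0.2, -0.4, -0.3]
width: 0.0603
```

>>> send_rows(
  hand=[0.3, 0.3, 0.3, 0.3, 0.3, 0.3, 0.3, 0.3, 0.3, 0.3],
  slide=[
    [0, 0, 0],
    [0, 0, 0],
    [0, 0, 0],
    [0, 0, 0],
    [0, 0, 0],
    [0, 0, 0],
    [0, 0, 0],
    [0, 0, 0],
    [0, 0, 0],
    [0, 0, 0],
  ],
  rotation=[
    [0, 0, -0.12],
    [0, 0, -0.12],
    [0, 0, -0.12],
    [0, 0, -0.12],
    [0, 0, -0.12],
    [0, 0, -0.12],
    [0, 0, -0.12],
    [0, 0, -0.12],
    [0, 0, 0],
    [0, 0, 0],
  ],
)

```text
t: 29.15
ee_pos: [0.4823, 0.0063, 0.3225]
orientation: [-0.015, 1.0, -0.005, 0.003]
ft_force: [0.2, -0.3, -0.6]
width: 0.0603
```

Run:
```python
from st import *
c=bot.get_calibration('wrist');snap('wrist','w24');print(proj('wrist',[.5015,.0215,.14],c));to([.5015,.0215,.113])
```

```text
[296.11434659 209.44543269]
t 29.2 p [0.4823 0.0063 0.3225] yaw -3.1114 z [ 0.005 -0.01  -1.   ] F [-0.07 -1.29 -0.1 ] w 0.0607 j7 1.2
slide [-0.0186  0.0167  0.2094] tilt fix [-0.01    0.0051  0.    ]
```

View pics/w24.png

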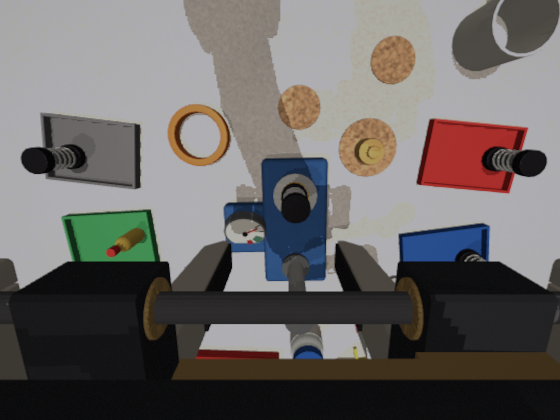

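Cap at (295,207), predicted (296,209). Move over it and descend.

>>> send_rows(
  hand=[0.3, 0.3, 0.3, 0.3, 0.3, 0.3, 0.3],
  slide=[
    [-0.019, 0.0155, 0.01],
    [0, 0, 0.035],
    [0, 0, 0.035],
    [0, 0, 0.035],
    [0, 0, 0.03],
    [0, 0, 0],
    [0, 0, 0],
  ],
  rotation=[
    [-0.01, 0.005, 0],
    [0, 0, 0],
    [0, 0, 0],
    [0, 0, 0],
    [0, 0, 0],
    [0, 0, 0],
    [0, 0, 0],
  ],
)

```text
t: 29.78
ee_pos: [0.503, 0.0222, 0.175]
orientation: [-0.003, 1.0, -0.001, 0.004]
ft_force: [0.4, 0.5, 0.3]
width: 0.0603
```

Run:
```python
from st import *
c=bot.get_calibration('wrist');snap('wrist','w25');print(proj('wrist',[.5015,.0215,.14],c));to([.5015,.0215,.113])
```

```text
[281.13751658 232.89230418]
t 29.83 p [0.503  0.0221 0.1753] yaw -3.1351 z [ 0.007 -0.001 -1.   ] F [ 0.74  0.13 -0.53] w 0.0603 j7 0.93
slide [ 0.002  -0.0005  0.0623] tilt fix [-0.0014  0.0072  0.    ]
```

View pics/w25.png

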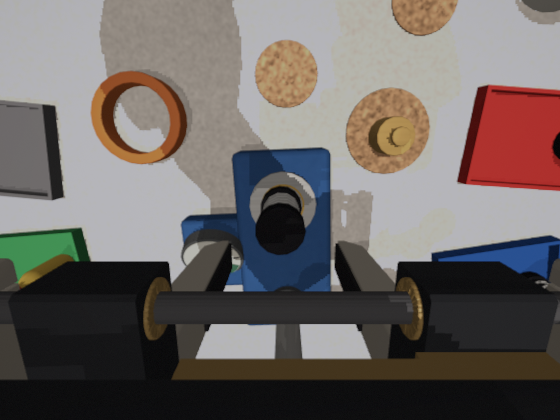

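>>> send_rows(
  hand=[0.3, 0.3, 0.3, 0.3],
  slide=[
    [0.003, -0.0005, 0.02],
    [0, 0, 0.025],
    [0, 0, 0.013],
    [0, 0, 0.002],
  ],
  rotation=[
    [0, 0.007, 0],
    [0, 0, 0],
    [0, 0, 0],
    [0, 0, 0],
  ],
)

```text
t: 30.17
ee_pos: [0.5058, 0.0215, 0.1219]
orientation: [0.0, 1.0, -0.001, 0.007]
ft_force: [0.2, -0.3, 0.9]
width: 0.0601
```

Run:
```python
from st import *
to([.5015,.0215,.113])
```

```text
t 30.17 p [0.5058 0.0215 0.1219] yaw 3.1415 z [ 0.014 -0.002 -1.   ] F [ 0.17 -0.27  0.87] w 0.0601 j7 0.83
slide [ 0.0044 -0.      0.0088] tilt fix [-0.0021  0.0138  0.    ]
```

>>> send_rows(
  hand=[0.3, 0.3, -1, -1, -1, -1],
  slide=[
    [0.004, 0, 0.005],
    [0, 0, 0.001],
    [0, 0, 0],
    [0, 0, 0],
    [0, 0, 0],
    [0, 0, 0],
  ],
  rotation=[
    [-0.002, 0.014, 0],
    [0, 0, 0],
    [0, 0, 0],
    [0, 0, 0],
    [0, 0, 0],
    [0, 0, 0],
  ],
)

```text
t: 30.67
ee_pos: [0.5053, 0.0214, 0.1221]
orientation: [0.002, 1.0, -0.0, 0.004]
ft_force: [-0.4, -0.4, 0.0]
width: 0.0382
```

Run:
```python
from st import *
to([.5015,.0215,.113]);c=bot.get_calibration('wrist');p,R=st()
print('cap',proj('wrist',p+[0,0,.02],c),'foot upright',proj('wrist',p-[0,0,.06],c))
im=snap('wrist','w26')
cv2.imwrite('pics/w26z.png',cv2.resize(im[130:330,160:420,::-1],None,fx=3,fy=3,interpolation=cv2.INTER_CUBIC))
```

```text
t 30.67 p [0.5053 0.0214 0.1221] yaw 3.138 z [ 0.008 -0.001 -1.   ] F [-0.43 -0.38  0.01] w 0.0382 j7 0.83
slide [0.0039 0.0001 0.009 ] tilt fix [-0.0005  0.0079  0.    ]
t 30.67 p [0.5053 0.0214 0.1221] yaw 3.138 z [ 0.008 -0.001 -1.   ] F [-0.43 -0.38  0.01] w 0.0382 j7 0.83
cap [281.903862   269.95101088] foot upright [282.178391   224.11088498]
```

View pics/w26z.png

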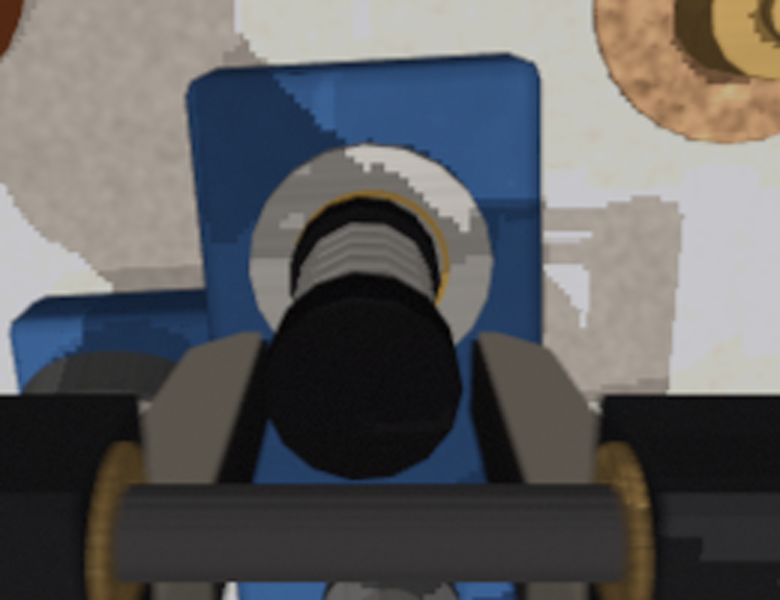

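>>> send_rows(
  hand=[-0.1, -0.1, -1, -1, -1],
  slide=[
    [0.004, 0, 0],
    [0.001, 0, 0],
    [0, 0, 0],
    [0, 0, 0],
    [0, 0, 0],
  ],
  rotation=[
    [0, 0.006, 0],
    [0, 0, 0],
    [0, 0, 0],
    [0, 0, 0],
    [0, 0, 0],
  ],
)

```text
t: 31.13
ee_pos: [0.4998, 0.0212, 0.1225]
orientation: [0.002, 1.0, -0.0, 0.001]
ft_force: [0.5, -0.5, 1.2]
width: 0.0355
```

Run:
```python
from st import *
to([.5015,.0215,.113]);c=bot.get_calibration('wrist');p,R=st()
print('cap',proj('wrist',p+[0,0,.02],c),'foot upright',proj('wrist',p-[0,0,.06],c))
im=snap('wrist','w27')
cv2.imwrite('pics/w27z.png',cv2.resize(im[130:330,160:420,::-1],None,fx=3,fy=3,interpolation=cv2.INTER_CUBIC))
```

```text
t 31.13 p [0.4998 0.0212 0.1225] yaw 3.1378 z [ 0.002 -0.001 -1.   ] F [ 0.51 -0.54  1.18] w 0.0355 j7 0.83
slide [-0.0017  0.0003  0.0095] tilt fix [-0.0009  0.0017  0.    ]
t 31.13 p [0.4998 0.0212 0.1225] yaw 3.1378 z [ 0.002 -0.001 -1.   ] F [ 0.51 -0.54  1.18] w 0.0355 j7 0.83
cap [281.9328556 269.7676825] foot upright [282.2384336  224.59396295]
```

View pics/w27z.png

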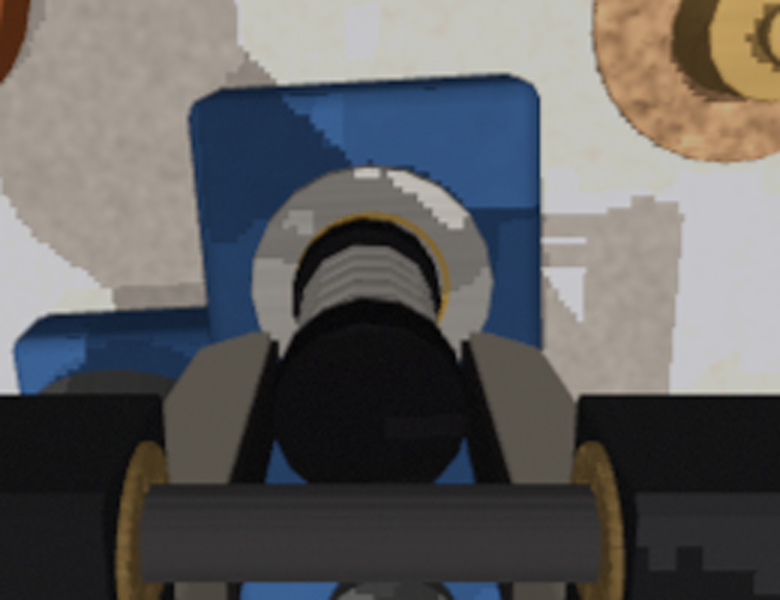

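Gripped upright (width 35.5 mm). Lift and route around the knob, on the robot's side, to the blue tray.

>>> send_rows(
  hand=[-1, -1, -1, -1, -1, -1, -1, -1, -1, -1],
  slide=[
    [0, 0, -0.015],
    [0, 0, -0.03],
    [0, 0, -0.035],
    [0, 0, -0.035],
    [0.003, 0.02, -0.015],
    [0.006, 0.038, 0],
    [0.006, 0.04, 0],
    [0.006, 0.04, 0],
    [0.006, 0.04, 0],
    [0.004, 0.022, 0],
  ],
  rotation=[
    [0, 0, 0],
    [0, 0, 0],
    [0, 0, 0],
    [0, 0, 0],
    [0, 0, 0],
    [0, 0, 0],
    [0, 0, 0],
    [0, 0, 0],
    [0, 0, 0],
    [0, 0, 0],
  ],
)

```text
t: 32.02
ee_pos: [0.469, 0.2223, 0.2569]
orientation: [0.009, 1.0, -0.0, -0.002]
ft_force: [0.4, 0.5, -1.4]
width: 0.0355
```

>>> send_rows(
  hand=[-1, -1, -1, -1, -1, -1, -1, -1, -1, -1],
  slide=[
    [0, 0, 0],
    [0, 0, 0],
    [0, 0, 0],
    [0, 0, 0],
    [0, 0, 0],
    [0, 0, 0],
    [0, 0, 0],
    [0, 0, 0],
    [0, 0, 0],
    [0, 0, 0],
  ],
  rotation=[
    [0, 0, 0.12],
    [0, 0, 0.12],
    [0, 0, 0.12],
    [0, 0, 0.12],
    [0, 0, 0.12],
    [0, 0, 0.12],
    [0, 0, 0.12],
    [0, 0, 0.12],
    [0, 0, 0.12],
    [0, 0, 0.12],
  ],
)

```text
t: 32.85
ee_pos: [0.4636, 0.2317, 0.2549]
orientation: [0.586, 0.81, -0.002, -0.005]
ft_force: [-0.0, 0.3, -0.7]
width: 0.0353
```

Run:
```python
from st import *
to([.616,.2395,.25])
```

```text
t 32.85 p [0.4636 0.2317 0.2549] yaw 1.8894 z [-0.009  0.002 -1.   ] F [-0.05  0.3  -0.68] w 0.0353 j7 -0.46
slide [-0.0404  0.1472  0.0034] tilt fix [-0.0082 -0.0053  0.    ]
```

>>> send_rows(
  hand=[-1, -1, -1, -1, -1, -1, -1, -1],
  slide=[
    [0, 0, 0],
    [0, 0, 0],
    [-0.0044, 0.035, 0],
    [-0.0044, 0.038, 0],
    [-0.0044, 0.038, 0],
    [-0.0044, 0.034, 0],
    [0, 0, 0],
    [0, 0, 0],
  ],
  rotation=[
    [-0.008, -0.005, 0.075],
    [0, 0, 0.06],
    [0, 0, 0],
    [0, 0, 0],
    [0, 0, 0],
    [0, 0, 0],
    [0, 0, 0],
    [0, 0, 0],
  ],
)

```text
t: 33.52
ee_pos: [0.6114, 0.2393, 0.2519]
orientation: [0.644, 0.765, -0.003, -0.0]
ft_force: [-0.4, -0.2, -1.1]
width: 0.0352
```

Run:
```python
from st import *
to([.616,.2395,.068]);snap('wrist','w28');snap('scene','s28');snap('top','t28')
```

```text
t 33.52 p [0.6114 0.2393 0.2519] yaw 1.7434 z [-0.004 -0.004 -1.   ] F [-0.42 -0.18 -1.07] w 0.0352 j7 -0.49
slide [0.     0.0055 0.1839] tilt fix [-0.0051  0.0033  0.    ]
```

View pics/w28.png

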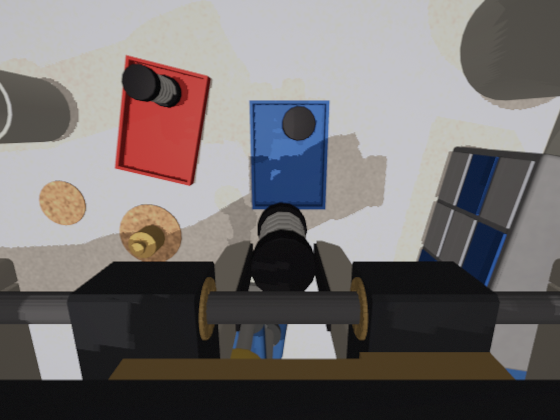

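View pics/s28.png

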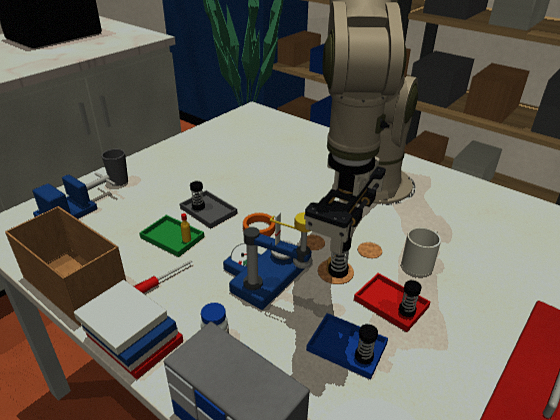

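Run:
```python
from st import *
c=bot.get_calibration('wrist')
print('target floor',proj('wrist',[.616,.2395,.004],c),'tray c',proj('wrist',[.61,.274,.018],c))
for X in ((-.05,-.07),(.05,-.07)):
    ex=np.array([.985,.17]);ey=np.array([-.17,.985]);w=np.array([.61,.274])+X[0]*ex+X[1]*ey;print(proj('wrist',[*w,.018],c))
```

```text
target floor [287.69454021 185.20307309] tray c [287.97310036 160.47718854]
[250.94806307 212.15005805]
[324.2557402  212.46460231]
```

Tray edge matches the prediction (v about 210), and the target floor point (288,185) lies in the free half. Descend.

>>> send_rows(
  hand=[-1, -1, -1, -1, -1, -1, -1],
  slide=[
    [0.002, 0.005, 0.01],
    [0, 0, 0.035],
    [0, 0, 0.035],
    [0, 0, 0.035],
    [0, 0, 0.03],
    [0, 0, 0.006],
    [0, 0, 0],
  ],
  rotation=[
    [-0.005, 0.003, 0],
    [0, 0, 0],
    [0, 0, 0],
    [0, 0, 0],
    [0, 0, 0],
    [0, 0, 0],
    [0, 0, 0],
  ],
)

```text
t: 34.25
ee_pos: [0.6116, 0.2457, 0.0985]
orientation: [0.641, 0.768, 0.004, 0.001]
ft_force: [0.2, -0.3, -0.6]
width: 0.0355
```

Run:
```python
from st import *
to([.616,.2395,.068]);snap('wrist','w29')
```

```text
t 34.25 p [0.6116 0.2457 0.0985] yaw 1.7502 z [ 0.007  0.005 -1.   ] F [ 0.21 -0.32 -0.64] w 0.0355 j7 -0.58
slide [-0.0069  0.003   0.0305] tilt fix [ 0.0076 -0.0032  0.    ]
```

View pics/w29.png

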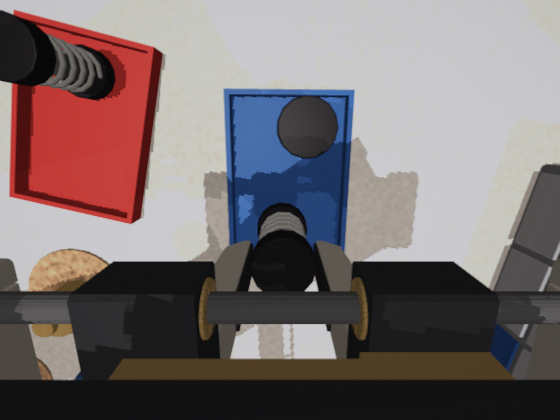

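>>> send_rows(
  hand=[-1, -1, -1, -1],
  slide=[
    [-0.005, 0.003, 0.01],
    [0, 0, 0.012],
    [0, 0, 0.004],
    [0, 0, 0],
  ],
  rotation=[
    [0.007, -0.003, 0],
    [0, 0, 0],
    [0, 0, 0],
    [0, 0, 0],
  ],
)

```text
t: 34.63
ee_pos: [0.6188, 0.2424, 0.0766]
orientation: [0.641, 0.768, 0.004, 0.002]
ft_force: [0.0, 0.2, -0.6]
width: 0.0355
```

>>> send_rows(
  hand=[-1, -1, -1, -1],
  slide=[
    [0, -0.001, 0.004],
    [0, 0, 0.003],
    [0, 0, 0.002],
    [0, 0, 0],
  ],
  rotation=[
    [0.007, -0.003, 0],
    [0, 0, 0],
    [0, 0, 0],
    [0, 0, 0],
  ],
)

```text
t: 34.97
ee_pos: [0.6188, 0.2426, 0.0684]
orientation: [0.641, 0.767, 0.001, 0.001]
ft_force: [0.5, 0.3, -1.8]
width: 0.0351
```

>>> send_rows(
  hand=[-1, -1, -1],
  slide=[
    [0, 0, 0.002],
    [0, 0, 0.0015],
    [0, 0, 0],
  ],
  rotation=[
    [0, 0, 0],
    [0, 0, 0],
    [0, 0, 0],
  ],
)

```text
t: 35.22
ee_pos: [0.6191, 0.2429, 0.0656]
orientation: [0.641, 0.767, 0.001, 0.002]
ft_force: [-0.7, -0.8, 4.0]
width: 0.0352
```

Contact (4 N). Release and rise.

>>> send_rows(
  hand=[0.2, 0.2, 0.2, 0.2, 0.2, 0.2, 0.2, 0.2, 0.2, 0.2],
  slide=[
    [0, 0, 0],
    [0, 0, 0],
    [0, 0, 0],
    [0, 0, -0.01],
    [0, 0, -0.03],
    [0, 0, -0.04],
    [0, 0, -0.04],
    [0, 0, -0.04],
    [0, 0, -0.04],
    [0, 0, 0],
  ],
  rotation=[
    [0, 0, 0],
    [0, 0, 0],
    [0, 0, 0],
    [0, 0, 0],
    [0, 0, 0],
    [0, 0, 0],
    [0, 0, 0],
    [0, 0, 0],
    [0, 0, 0],
    [0, 0, 0],
  ],
)

```text
t: 36.05
ee_pos: [0.6167, 0.2432, 0.2755]
orientation: [0.64, 0.768, -0.0, -0.0]
ft_force: [1.4, 0.6, 0.0]
width: 0.0561
```

Run:
```python
from st import *
st();snap('wrist','w30');snap('scene','s30');snap('top','t30')
```

```text
t 36.05 p [0.6167 0.2432 0.2755] yaw 1.7515 z [-0. -0. -1.] F [1.39 0.64 0.03] w 0.0561 j7 -0.48
```

View pics/w30.png

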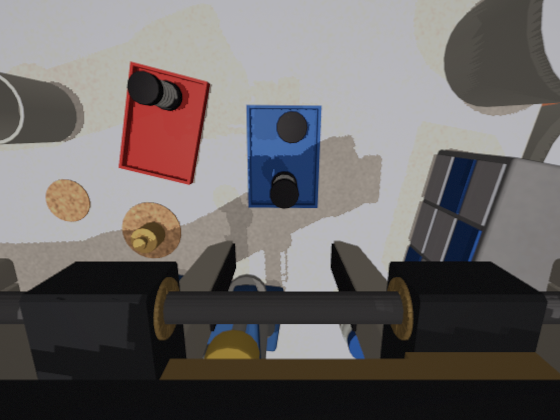

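View pics/s30.png

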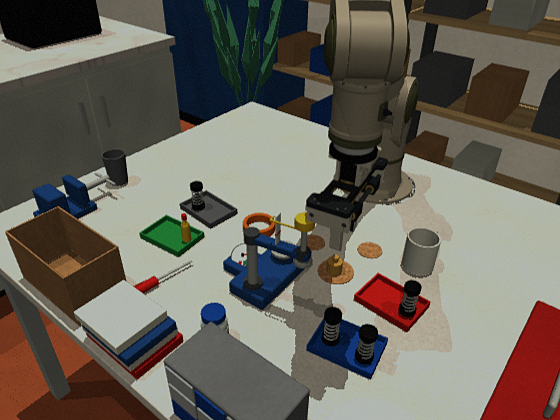

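Run:
```python
from h import *
im=cv2.imread('pics/s30.png');hsv=cv2.cvtColor(im,cv2.COLOR_BGR2HSV);m=cv2.inRange(hsv,(24,150,60),(34,255,255))
m[:195]=0;m[245:]=0;m[:,:285]=0;m[:,330:]=0
n,_,s,c=cv2.connectedComponentsWithStats(m);i=1+np.argmax(s[1:,4]);print('knob px',c[i],s[i])
for q in(1.0,1.2,1.3,1.4):
    a=.045;x=.12-.12*np.cos(q);y=.12*np.sin(q);w=[.5015+x*np.cos(a)-y*np.sin(a),.0215+x*np.sin(a)+y*np.cos(a)]
    print(q,proj('scene',[*w,.253]))
p=proj('scene',[.619,.243,.004]);print('spring foot/top pred',p,proj('scene',[.619,.243,.084]))
```

```text
knob px [300.45744681 218.08510638] [295 213  11  12  94]
1.0 [309.65878805 207.56958739]
1.2 [308.35218969 214.41454631]
1.3 [306.77494254 217.81329412]
1.4 [304.57716885 221.14547093]
spring foot/top pred [330.69001173 339.10151583] [333.72301752 312.87277952]
```

Run:
```python
from h import *
print(bot.close_job())
```

```text
the job is handed in; nothing more can be done
None
```

The job is done and handed in at about 36 s of the 72 s allowed; no verdict was reported.

- **Weight:** the brass weight stands near the centre of the largest cork mat, well inside its edge.
- **Test:** the spring from the green tray stood in the middle of the plate and the head was dragged to its end stop. I pressed the knob until the needle sat mid-green. It stayed there for about 1.2 s at about 14 N on the wrist, and I never saw it reach the red.
- **Verdict on the spring:** the pointer stayed above the red mark, with the ram at about 25.5 mm against 36 mm at the mark, so the spring is good. It now stands upright in the free half of the blue tray.
- **Final state:** the head is swung aside. The last picture puts it at about 1.33 rad and the tool pose at 1.40 rad, both well beyond 1.0. The knob is up, the grey tray and its spring look unmoved, and the gripper is clear of everything.

**What went wrong on the way:**
- The spring leaned about 0.13 rad when I first gripped it. I corrected that by tilting the tool before placing it.
- The press sagged slightly while I held it with still rows, so I pushed a little deeper and then held again.

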